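Open the slide spreader and hold its cover up

TASK

Make the slide spreader ready for loading: turn its handwheel clockwise until the carriage touches the stop, and only then, with the release still at rest, tug the cover up by its handle to learn whether the catch has it. If it is caught, slide the release to the right to free it; then lift the cover well open, at least half-way to upright, and finish while still holding it there with the gripper, carriage still against the stop. Do not push the other things on the worktop about.

Things in the scene. Friction and masses are not known exactly. Their poses are not given: they have to be found in the camera images.
- spreader: the fixed slide spreader, a low white machine: its frame's x points from its front (handle side) to its hinge side, y to its left, z up; origin at table level under the middle of its base; base about 180 mm deep. The covered chamber (tops out at 72 mm) is in the middle, the gear box with the handwheel at its left end (y +76 to +190 mm), the catch housing (top 66 mm up) at its right end (y -102 to -172 mm)
- wheel_axis (a point): point on the vertical axis of the handwheel, 90 mm above the table. The black wheel is 100 mm across, its rim's top is 66 mm above the table
- grip (a point): centre of the upright grip on the wheel: a round grey pin 17 mm across, 46 mm long (67 to 113 mm above the table, this point at 92 mm), 38 mm from the wheel's axis, free to spin on its own pin
- wheel (a joint): turn of the handwheel, rad; grows clockwise seen from above, and drives the carriage towards the stop by 6 mm per rad (rack and pinion). Stays where it is left, turns with 3 to 7 N at the grip; when the carriage meets the stop the wheel is held fast, giving only 0.1 rad or so of spring under 15 N
- carriage (a joint): travel of the carriage under the clear window of the cover, m; grows towards the stop (to the machine's right, its -y)
- carriage_face (a point): centre of the bumper face of the carriage (an aluminium bridge across two rails) that meets the stop; axes as the machine's
- stop_face (a point): centre of the face of the fixed stop, a dark 20 x 16 x 20 mm collar with a black thumb screw, clamped on the front rail under the window; carriage and stop touch when carriage_face and stop_face come together in the machine's y. It stands 32 to 52 mm from the carriage's zero position
- cover (a joint): opening of the cover, rad: 0 shut, at most 1.25. It falls shut when let go (it weighs 0.3 kg, 1 to 2 N at the handle). If the hidden catch inside has caught it, it lifts only through a play of about 0.035 rad (8 mm at the handle) and then stops dead; if not, it lifts freely. Nothing on the outside shows which
- handle (a point): middle of the cover's handle, a round steel bar 12 mm thick along the machine's y, 72 mm long between two 10 mm struts, 70 mm above the table with the cover shut, 47 mm in front of the cover's front edge and 220 mm from the hinge line
- cover_hinge (a point): point on the cover's hinge line, which runs along the machine's y at its back, 66 mm above the table, level in y with the handle's middle
- release (a joint): travel of the release, m: 0 at rest, slides to the machine's right (its -y) to 0.024 at its end; clears a caught catch beyond about 0.013 and stays where it is left (takes 3 to 5 N)
- nib (a point): centre (85 mm above the table) of the release's upright black nib on the catch housing: 16 mm in the machine's x, 12 mm in y, standing 38 mm above the housing (66 to 104 mm above the table)
- lancet_box: bystander: small carton, 45 x 62 x 38 mm high, standing close in front of the machine's gear box (left); origin under its centre
- sample_cup: bystander: white cup with a red lid, 51 mm across, 56 mm high, close in front of the machine's right end; origin under its centre
- slide_box: bystander: low carton, 58 x 80 x 30 mm high, to the right; origin under its centre
- timer: bystander: white bench timer, 58 x 62 x 18 mm high, to the right; origin under its centre
- sample_pot: bystander: small white pot, 45 mm across, 48 mm high, far right; origin under its centre

How it is judged:
On the way, in this order (a step that is already met when the one before it is completed fails the run):
1. the carriage has been wound against the stop, with the cover down and the release at rest (y of carriage_face in the frame of stop_face below 0.0018 m and value of joint cover below 0.012 rad and value of joint release below 0.004 m), for 0.2 s.
2. the cover has been tugged up, at least through its play, with the release at rest (value of joint cover above 0.02 rad and value of joint release below 0.004 m and contact force between the fingers and cover above 0.3 N), for 0.05 s.
3. the cover has been lifted well open (value of joint cover above 0.75 rad), for 0.2 s.
At the end, for the whole second after the job is handed in: The cover is at least 0.75 rad open and still, borne by the fingers (over 0.3 N), the carriage within 3 mm of the stop. Before, the carriage came within 1.8 mm of the stop with the cover down, then the cover was tugged up 0.02 rad or more with the release within 4 mm of rest (value of joint cover above 0.75 rad and contact force between the fingers and cover above 0.3 N and velocity of joint cover between -0.1 and 0.1 rad/s and y of carriage_face in the frame of stop_face below 0.003 m); the arm keeps its last pose, push and grip.
It fails at once if the cover is opened (over 0.1 rad) while the carriage is more than 5 mm from the stop (value of joint cover above 0.1 rad and y of carriage_face in the frame of stop_face above 0.005 m).
It fails at once if a bystander is moved by more than 30 mm (distance of any of lancet_box, sample_cup, slide_box, timer, sample_pot from where it was at the start of the episode above 0.03 m).
It also fails if it takes over 72 s, if anything falls off the work surface, if the arm or the gripper's body presses on something with over 40 N, if the wrist force passes 120 N, or if a joint passes its speed limit or range.

ROBOT

A 6-joint arm with a two-finger parallel gripper is mounted at the origin on a cart in front of the work surface, level with it; the furniture and walls round the work are solid. World frame = base frame: x ahead of the robot, y to its left, z up, the work surface at z = 0. Lengths are in m, angles in rad, forces in N, time in s.
With the tool pointing down it reaches from about 0.35 to 0.975 m from the base axis. Payload 7.1 kg.
Tool frame: the origin (TCP) lies on the front face of the gripper's body, between the roots of the fingers; the fingertips stand 80 mm ahead of it and the grasp point (between the pads) lies 61 mm ahead of it; x points along the fingers, y is the direction in which the jaws open and shut, and the axes are right-handed (so a half turn about x gives the same grasp; the last joint's range is limited). The gripper opens to 88 mm and grips with 3 to 60 N. Pads are 20 mm wide; open, the fingers measure 115 mm over their backs; the gripper's body (75 mm by 178 mm) begins 61 mm behind the grasp point.
Start: joints at [1.185, 0.423, 1.63, -0, 1.089, -0.019], TCP at [0.224, 0.583, 0.303] pointing down, gripper open.
Joint ranges: [-3, 3], [-0.9, 2.11], [0.09, 2.58], [-1.31, 4.45], [0.11, 2.69], [-2.54, 2.54]. Speed limits (rad/s): [2.39, 2.39, 3.01, 3.14, 3.14, 3.14].

INTERFACE

Orientations are given as a 3x3 rotation matrix whose columns are the frame's x, y, z axes.
In Python, from plant import r gives the robot as it stands.
- The arm moves only by the tool play_rows, never from a script. Its argument "series" is a list of rows, each a list of 3 entries, a list of its own where there are three numbers: the shift along the tool's x, y, z in cm, then the turn, a rotation vector about the tool's x, y, z in degrees, then the finger opening in cm, from 0 to 8.78. In form: [[[x, y, z], [rx, ry, rz], claw], ...]. A call has 1 to 12 rows; each row is the pose to reach, as a shift and turn from the pose commanded when the call began, along the tool's axes at that moment; what a row does not reach only later rows make up. A row lasts 1/8 s, in which the tool goes at most 62.5 mm and 10.7 degrees, less where a joint would pass 70% of its speed; a pose out of reach is approached as far as the arm can. A call with a gripper value outside its range is refused whole. The fingers move at their own pace and stop on an object; "grip_force" is the grip in N (left out, the last holds). Time passes only in rows, so rows that repeat a pose let the fingers close. It gives the time, the measured TCP pose, the force and the opening at its end, in the units of the state.
- r.get_state(): the state, without advancing time (a new reading comes with each control period).
- r.read_camera(name): name is "scene" or "side" or "wrist"; returns the picture (480x640x3 uint8, red, green, blue); there is no depth.
- r.get_calibration(name): a dict with "mtx" (3x3 intrinsics, pixels), "extrinsics" (4x4, takes a point from world to camera coordinates). Camera axes: x right, y up, looking along -z (the intrinsics and any distortion apply to the point x, -y, -z); pixel columns grow to the right and rows downward; lengths in m; the calibration is good to about 2 mm. A picture is of the moment at which its call begins: read the wrist's pose just before it. get_calibration takes no time and is no camera call; for the wrist camera it gives the pose at the moment of the call.
- r.sign_off(): hands the job in, once; it reports no verdict.
The state is a dict: "time_s": time; "joints": joint angles; "joint_velocities": joint speeds; "effort": joint torques, N m; "tool_pos": TCP position; "eef_rot": TCP orientation; "contact_force": force on the tool from outside, world axes, zero at the start; "torque": the same for the moment, N m; "finger_gap": opening from 0.0 (shut) to 1.0 (fully open).
Only numpy, scipy, OpenCV 4.12 (cv2) and the standard library are available. Lean on these libraries where they do the work, as an engineer would, in place of code of your own. Each camera call takes 0.05 s, during which the arm holds its last target.

## Working session

There is one attempt and no reset: what is moved stays moved. The work goes in short steps, Python scripts to look and compute and a tool call to move; the robot and the scene stay as the last step left them, time stands still between calls to the robot, and variables do not carry over. Pictures are saved under pics/ and viewed, and the job is handed in when it is done.

Besides the shell and the picture viewer there is one more tool, called after "Emit:" by a JSON object that holds its "name" and its "arguments", one argument or row to a line. play_rows: Moves the arm, as the interface text tells. Its arguments: {"type":"object","properties":{"series":{"type":"array","items":{"type":"array"}},"grip_force":{"type":"number"}},"required":["series"]}

```bash
ls; mkdir -p pics; cat > h.py <<'E'
import numpy as np, cv2
from plant import r
def snap(n,f):
    im=r.read_camera(n); cv2.imwrite('pics/'+f,im[:,:,::-1]); return im
E
python3 - <<'E'
from h import *
s=r.get_state(); print({k:np.round(v,3).tolist() for k,v in s.items()})
for n in ['scene','side','wrist']:
    snap(n,n+'0.png'); c=r.get_calibration(n); print(n,np.round(c['mtx'],1).tolist(),np.round(c['extrinsics'],3).tolist(),[k for k in c])
E
```

```text
pics
{'time_s': 0.0, 'joints': [1.185, 0.424, 1.631, -0.0, 1.089, -0.019], 'joint_velocities': [-0.003, 0.001, 0.0, 0.001, -0.002, -0.001], 'effort': [-0.005, -54.462, -27.366, 0.064, 0.023, -0.0], 'tool_pos': [0.224, 0.583, 0.302], 'eef_rot': [[-0.001, 0.359, 0.933], [-0.001, 0.933, -0.359], [-1.0, -0.001, -0.0]], 'contact_force': [0.388, 0.839, -0.28], 'torque': [0.019, 0.011, -0.005], 'finger_gap': 0.999}
scene [[586.9, 0.0, 324.2], [0.0, 586.9, 227.8], [0.0, 0.0, 1.0]] [[-0.872, -0.488, -0.026, 0.459], [0.208, -0.418, 0.885, -0.169], [-0.442, 0.766, 0.466, -1.559], [0.0, 0.0, 0.0, 1.0]] ['mtx', 'extrinsics']
side [[506.7, 0.0, 320.9], [0.0, 506.7, 239.5], [0.0, 0.0, 1.0]] [[0.832, -0.555, 0.005, -0.413], [0.284, 0.433, 0.855, -0.257], [-0.477, -0.71, 0.518, -1.232], [0.0, 0.0, 0.0, 1.0]] ['mtx', 'extrinsics']
wrist [[395.2, 0.0, 311.8], [0.0, 395.2, 236.8], [0.0, 0.0, 1.0]] [[0.359, 0.933, -0.001, -0.624], [-0.89, 0.342, -0.302, 0.037], [-0.282, 0.109, 0.953, -0.392], [0.0, 0.0, 0.0, 1.0]] ['mtx', 'extrinsics']
```

View pics/scene0.png

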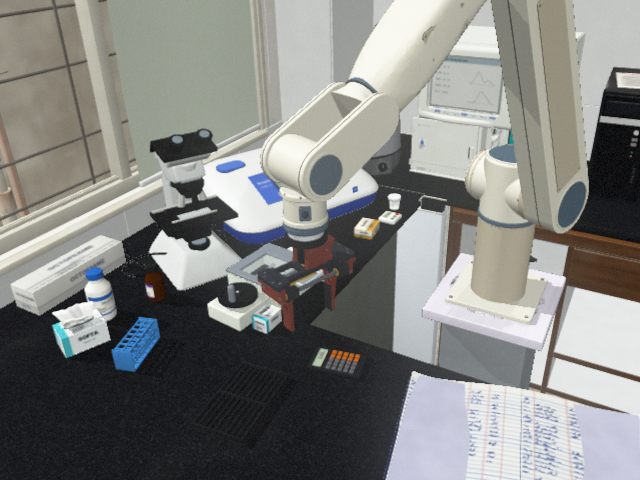

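View pics/side0.png

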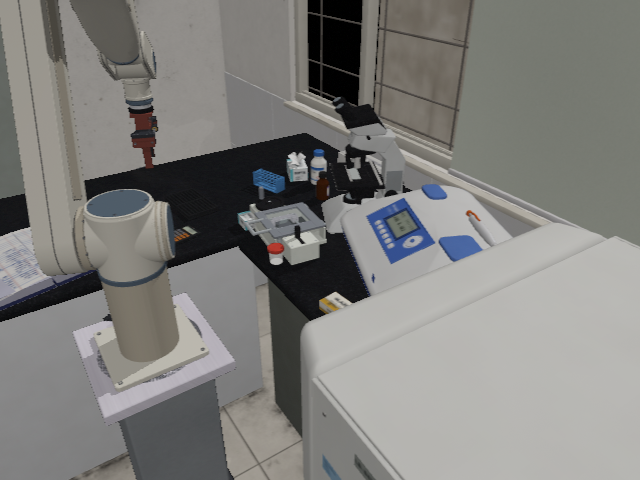

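View pics/wrist0.png

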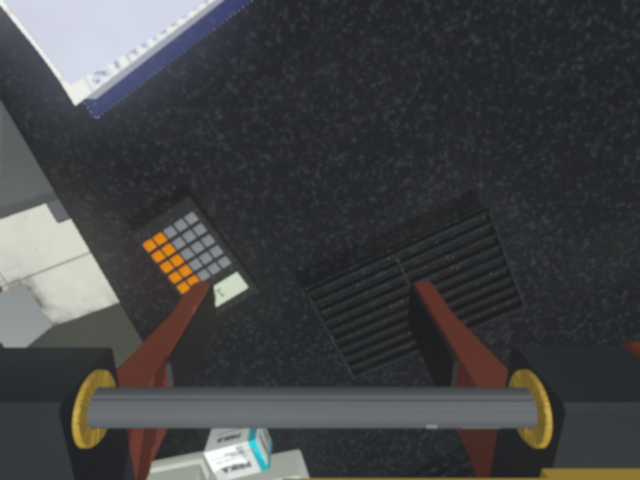

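```bash
python3 - <<'E'
import cv2
a=cv2.imread('pics/scene0.png')[220:350,190:350]; cv2.imwrite('pics/sc0z.png',cv2.resize(a,None,fx=4.6,fy=4.6,interpolation=cv2.INTER_CUBIC))
a=cv2.imread('pics/side0.png')[160:280,220:350]; cv2.imwrite('pics/si0z.png',cv2.resize(a,None,fx=5,fy=5,interpolation=cv2.INTER_CUBIC))
E
```

```text
(no output)
```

View pics/sc0z.png

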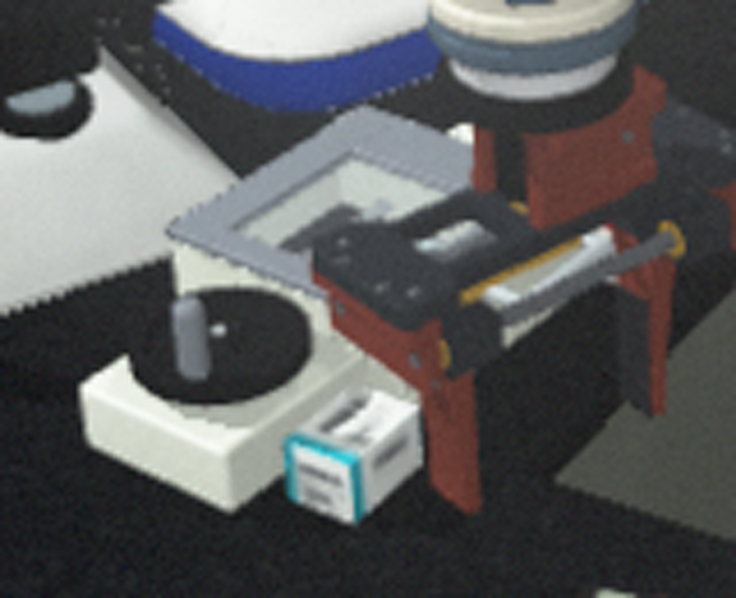

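View pics/si0z.png

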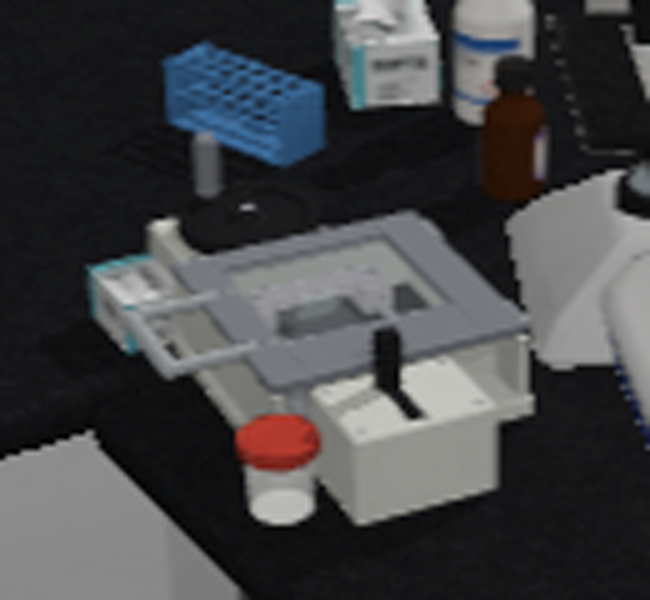

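```bash
cat >> h.py <<'E'
def ray(c,uv,z):
    E=c['extrinsics'];K=c['mtx'];R=E[:3,:3];t=E[:3,3]
    d=np.array([(uv[0]-K[0,2])/K[0,0],-(uv[1]-K[1,2])/K[1,1],-1.]); d=R.T@d; o=-R.T@t
    return o+d*(z-o[2])/d[2]
def proj(c,p):
    q=c['extrinsics'][:3,:3]@np.asarray(p)+c['extrinsics'][:3,3]; K=c['mtx']
    return np.array([K[0,2]+K[0,0]*q[0]/-q[2],K[1,2]+K[1,1]*-q[1]/-q[2]])
E
python3 - <<'E'
from h import *
c=r.get_calibration('side'); f=lambda x,y:(220+x/5,160+y/5)
for n,x,y,z in [('hub',247,208,.068),('gript',206,140,.113),('gripc',207,165,.092),('nib',387,364,.085),('nibt',385,331,.104),('hL',132,310,.07),('hR',170,370,.07),('covBL',405,215,.072),('covBR',530,325,.072),('covFR',278,388,.072),('hbFR',362,440,.066),('hbBR',497,402,.066),('cup',278,425,.056),('lan',120,275,.038)]:
    print(n,ray(c,f(x,y),z).round(4))
c=r.get_calibration('scene'); f=lambda x,y:(190+x/4.6,220+y/4.6)
for n,x,y,z in [('hub',219,331,.068),('gripc',192,338,.092),('gript',187,298,.113),('covBL',365,108,.072),('covFL',170,232,.072),('wheelc',222,346,.066)]:
    print(n,ray(c,f(x,y),z).round(4))
E
```

```text
hub [0.5487 0.3983 0.068 ]
gript [0.5336 0.4244 0.113 ]
gripc [0.5352 0.4285 0.092 ]
nib [0.5039 0.1403 0.085 ]
nibt [0.5067 0.1466 0.104 ]
hL [0.4166 0.3091 0.07  ]
hR [0.4022 0.2288 0.07  ]
covBL [0.6299 0.3233 0.072 ]
covBR [0.6158 0.1513 0.072 ]
covFR [0.4454 0.1709 0.072 ]
hbFR [0.4621 0.1009 0.066 ]
hbBR [0.5523 0.0932 0.066 ]
cup [0.4367 0.1569 0.056 ]
lan [0.4555 0.4101 0.038 ]
hub [0.5509 0.3967 0.068 ]
gripc [0.5361 0.4364 0.092 ]
gript [0.5404 0.4316 0.113 ]
covBL [0.6145 0.1599 0.072 ]
covFL [0.6334 0.332  0.072 ]
wheelc [0.5427 0.4053 0.066 ]
```

```bash
python3 - <<'E'
from h import *
c=r.get_calibration('scene')
for n,u,z in [('mic base front',(243,265),0),('mic base left',(162,255),0),('brown bottle base',(155,299),0)]:
    print(n,ray(c,u,z).round(3))
def tri(a,b):
    A=[];B=[]
    ca=r.get_calibration('scene');cb=r.get_calibration('side')
    from scipy.optimize import least_squares
    s=least_squares(lambda p:np.r_[proj(ca,p)-a,proj(cb,p)-b],[.6,.4,.1]); return s.x.round(3),s.fun.round(1)
print('grip top',tri((190+187/4.6,220+298/4.6),(220+206/5,160+137/5)))
print('bottle cap',tri((154,253),(323,175)))
c=r.get_calibration('wrist');E=c['extrinsics'];s=r.get_state();o=-E[:3,:3].T@E[:3,3]
print('cam in tool',s['eef_rot'].T@(o-s['tool_pos']), s['eef_rot'].T@E[:3,:3].T)
E
python3 - <<'E'
import cv2
a=cv2.imread('pics/side0.png')[80:240,290:420]; cv2.imwrite('pics/mic.png',cv2.resize(a,None,fx=3.7,fy=3.7))
E
```

```text
mic base front [0.688 0.197 0.   ]
mic base left [0.943 0.261 0.   ]
brown bottle base [0.796 0.446 0.   ]
grip top (array([0.539, 0.432, 0.113]), array([ 0.3,  0.3,  0.4, -0.5]))
bottle cap (array([0.794, 0.417, 0.118]), array([ 2. ,  3.1,  2.6, -4.5]))
cam in tool [-8.19868393e-02 -3.57759022e-05 -8.30843836e-02] [[-5.47932841e-04  3.02138320e-01 -9.53263938e-01]
 [ 9.99999808e-01  4.40047749e-04 -4.35322718e-04]
 [ 2.87953975e-04 -9.53263994e-01 -3.02138504e-01]]
```

View pics/mic.png

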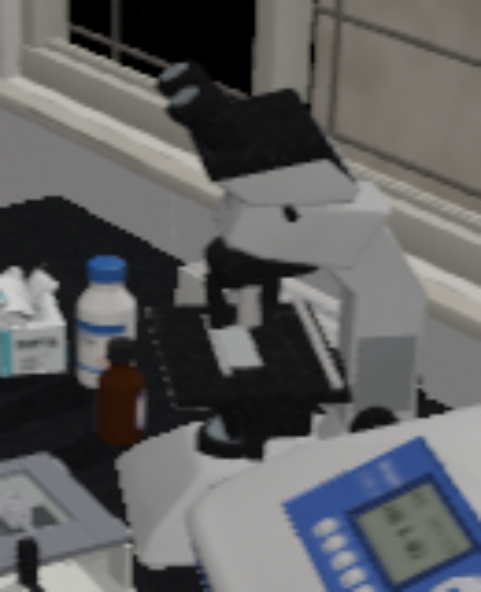

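Emit:
{"name": "play_rows", "arguments": {
  "series": [
    [[0,-1.8,5],[-2,0,0],8.5],
    [[0,-3.6,10],[-4,0,0],8.5],
    [[0,-5.4,15],[-6,0,0],8.5],
    [[0,-7.2,20],[-8,0,0],8.5],
    [[0,-9,25],[-10,0,0],8.5],
    [[0,-10.9,30],[-12,0,0],8.5],
    [[0,-12.7,35],[-14,0,0],8.5],
    [[0,-14.7,40.5],[-15.5,0,0],8.5],
    [[0,-14.7,40.5],[-15.5,0,0],8.5],
    [[0,-14.7,40.5],[-15.5,0,0],8.5]
  ]
}}

```text
time_s: 1.4
tool_pos: [0.5491, 0.3008, 0.3022]
eef_rot: [[-0.001, 0.097, 0.995], [-0.0, 0.995, -0.097], [-1.0, -0.0, -0.001]]
contact_force: [-0.7, 0.1, -0.7]
finger_gap: 0.969
```

```bash
python3 - <<'E'
from h import *
import pickle
s=r.get_state(); print(s['time_s'],s['tool_pos'],s['eef_rot'].round(3).tolist(),s['contact_force'])
c=r.get_calibration('wrist'); snap('wrist','w1.png'); pickle.dump(c,open('w1.pkl','wb'))
E
```

```text
1.4 [0.54905108 0.30084771 0.3022414 ] [[-0.001, 0.097, 0.995], [-0.0, 0.995, -0.097], [-1.0, -0.0, -0.001]] [-0.69943855  0.13039098 -0.66865212]
```

View pics/w1.png

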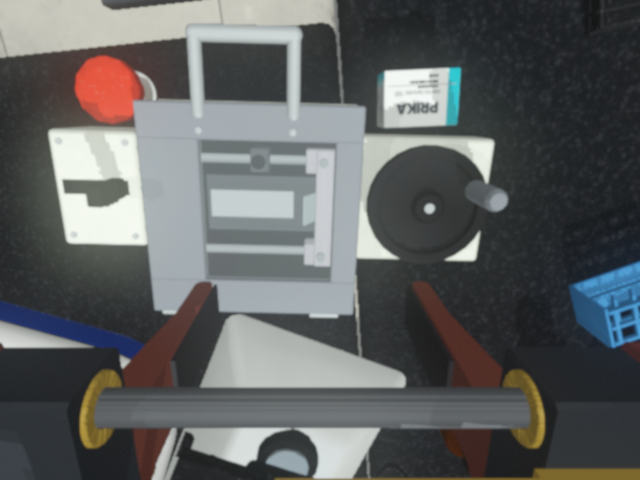

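```bash
python3 - <<'E'
from h import *
import pickle
c=pickle.load(open('w1.pkl','rb'))
P=dict(FL=((364,105),.072),FR=((135,101),.072),BR=((152,313),.072),BL=((353,317),.072),hub=((429.5,209),.068),wheelc=((425,205),.066),gript=((498,201),.113),hM=((245,33),.07),hL=((300,34),.07),hR=((190,33),.07),nibt=((100,191),.104),nibBaseR=((130,190),.066),cup=((105,89),.056),stopf=((271,160),.05),carf=((306,162),.05),catchFL=((50,130),.066),catchBL=((67,243),.066),lan=((418,98),.038),rack=((575,290),.07))
for k,(u,z) in P.items(): print(k,ray(c,u,z).round(4))
E
python3 -c "
import cv2
a=cv2.imread('pics/w1.png')[80:260,40:180]; cv2.imwrite('pics/n1.png',cv2.resize(a,None,fx=3.3,fy=3.3,interpolation=2))"
```

```text
FL [0.4653 0.3483 0.072 ]
FR [0.4458 0.1781 0.072 ]
BR [0.6211 0.152  0.072 ]
BL [0.6423 0.3283 0.072 ]
hub [0.5515 0.3977 0.068 ]
wheelc [0.5483 0.3946 0.066 ]
gript [0.5383 0.4328 0.113 ]
hM [0.408  0.2665 0.07  ]
hL [0.4125 0.3056 0.07  ]
hR [0.4042 0.2272 0.07  ]
nibt [0.5055 0.1523 0.104 ]
nibBaseR [0.5123 0.1556 0.066 ]
cup [0.4338 0.1502 0.056 ]
stopf [0.5012 0.2712 0.05  ]
carf [0.5057 0.3002 0.05  ]
catchFL [0.4599 0.1048 0.066 ]
catchBL [0.5518 0.0917 0.066 ]
lan [0.464  0.3974 0.038 ]
rack [0.636  0.5227 0.07  ]
```

View pics/n1.png

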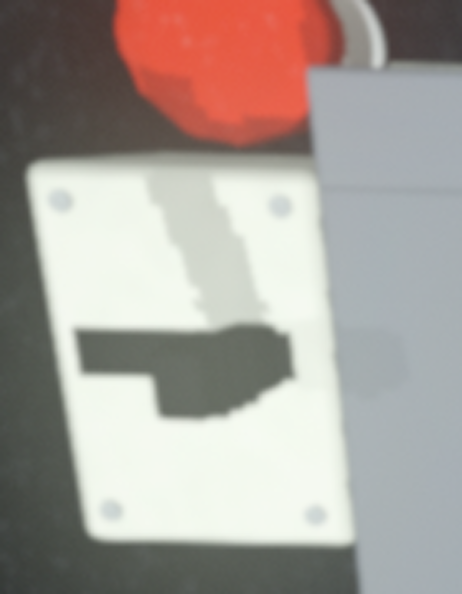

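Emit:
{"name": "play_rows", "arguments": {
  "series": [
    [[0,4.5,-0.8],[0,0,0],4.5],
    [[0,9,-1.6],[0,0,0],4.5],
    [[1,13,-2.3],[0,0,0],4.5],
    [[5,13,-2.3],[0,0,0],4.5],
    [[7,13,-2.3],[0,0,0],4.5],
    [[7,13,-2.3],[0,0,0],4.5]
  ]
}}

```text
time_s: 2.2
tool_pos: [0.5376, 0.4323, 0.2309]
eef_rot: [[-0.003, 0.095, 0.995], [-0.002, 0.995, -0.095], [-1.0, -0.003, -0.003]]
contact_force: [-0.6, 0.5, 0.9]
finger_gap: 0.512
```

```bash
python3 - <<'E'
from h import *
import pickle
c=r.get_calibration('wrist'); snap('wrist','w2.png'); pickle.dump(c,open('w2.pkl','wb'))
s=r.get_state();p=s['tool_pos']+s['eef_rot']@[.061,0,0]
print(s['time_s'],s['tool_pos'],s['finger_gap'],'pinpred',proj(c,[.5385,.4325,.113]),proj(c,p))
E
```

```text
2.25 [0.53859252 0.43258885 0.2325895 ] 0.5102288392677179 pinpred [312.93396229 273.2224795 ] [313.13264414 329.31032931]
```

View pics/w2.png

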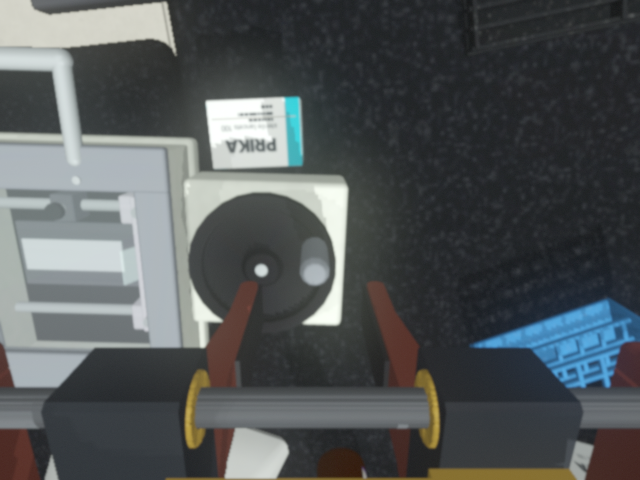

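Emit:
{"name": "play_rows", "arguments": {
  "grip_force": 15,
  "series": [
    [[4,0,0],[0,0,0],4.5],
    [[7,0,0],[0,0,0],4.5],
    [[7.8,0,0],[0,0,0],4.5],
    [[7.8,0,0],[0,0,0],4.5],
    [[7.8,0,0],[0,0,0],1],
    [[7.8,0,0],[0,0,0],1],
    [[7.8,0,0],[0,0,0],1],
    [[7.8,0,0],[0,0,0],1],
    [[7.8,0,0],[0,0,0],1]
  ]
}}

```text
time_s: 3.38
tool_pos: [0.5393, 0.4329, 0.1553]
eef_rot: [[0.001, 0.096, 0.995], [0.001, 0.995, -0.096], [-1.0, 0.001, 0.001]]
contact_force: [-0.2, 0.8, 5.1]
finger_gap: 0.192
```

```bash
python3 - <<'E'
from h import *
s=r.get_state();p=s['tool_pos'];R=s['eef_rot'];ax=np.array([.550,.397]);
print(p,s['finger_gap']*88,s['contact_force'])
v=p[:2]-ax; a0=np.arctan2(v[1],v[0]); rr=np.hypot(*v); print(np.degrees(a0),rr)
for k in range(1,21):
    a=a0-np.radians(15*k); w=ax+.038*np.array([np.cos(a),np.sin(a)])-p[:2]
    print(15*k,(100*R.T@[w[0],w[1],0]).round(1))
E
```

```text
[0.53931182 0.43294664 0.15534779] 16.897561321520598 [-0.17158854  0.81818538  5.10167697]
106.55903083794976 0.03750197610157371
15 [0.  0.3 0.9]
30 [0.  0.3 1.9]
45 [0.  0.  2.9]
60 [ 0.  -0.5  3.7]
75 [ 0.  -1.2  4.4]
90 [ 0.  -2.   4.9]
105 [ 0.  -3.   5.2]
120 [ 0.  -4.   5.2]
135 [-0.  -5.   4.9]
150 [-0.  -5.8  4.4]
165 [-0.  -6.5  3.7]
180 [-0.  -7.   2.8]
195 [-0.  -7.2  1.9]
210 [-0.  -7.2  0.9]
225 [-0.  -7.  -0.1]
240 [-0.  -6.5 -0.9]
255 [-0.  -5.8 -1.6]
270 [-0.  -4.9 -2.1]
285 [-0.  -3.9 -2.4]
300 [-0.  -3.  -2.4]
```

Emit:
{"name": "play_rows", "arguments": {
  "series": [
    [[0,0.3,0.9],[0,0,0],1],
    [[0,0.3,1.9],[0,0,0],1],
    [[0,0,2.9],[0,0,0],1],
    [[0,-0.5,3.7],[0,0,0],1],
    [[0,-1.2,4.4],[0,0,0],1],
    [[0,-2,4.9],[0,0,0],1],
    [[0,-3,5.2],[0,0,0],1],
    [[0,-4,5.2],[0,0,0],1],
    [[0,-5,4.9],[0,0,0],1],
    [[0,-5.8,4.4],[0,0,0],1],
    [[0,-6.5,3.7],[0,0,0],1],
    [[0,-6.5,3.7],[0,0,0],1]
  ]
}}

```text
time_s: 4.88
tool_pos: [0.5699, 0.3636, 0.1553]
eef_rot: [[0.0, 0.096, 0.995], [-0.001, 0.995, -0.096], [-1.0, -0.001, 0.001]]
contact_force: [0.2, -2.9, 6.3]
finger_gap: 0.193
```

```bash
python3 - <<'E'
from h import *
import pickle
c=r.get_calibration('wrist'); snap('wrist','w3.png'); pickle.dump(c,open('w3.pkl','wb'))
s=r.get_state();p=s['tool_pos']
print(s['time_s'],s['tool_pos'],s['finger_gap']*88,s['contact_force'],np.hypot(*(p[:2]-[.55,.397])))
E
```

```text
4.925 [0.56994917 0.36364516 0.15528004] 16.842378959829272 [ 0.39163476 -4.27154186  6.96881527] 0.0388653400534522
```

View pics/w3.png

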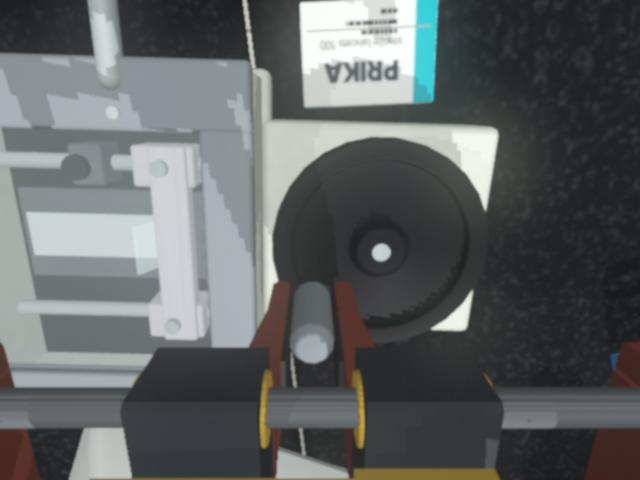

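```bash
python3 - <<'E'
from h import *
import pickle
c=pickle.load(open('w3.pkl','rb')); ey=np.array([.118,.993,0])
for z in (.04,.05,.06): print(z,(ray(c,(132,162),z)-ray(c,(118,163),z))@ey, (ray(c,(118,163),z)-ray(c,(72,163),z))@ey)
s=r.get_state();p=s['tool_pos'];R=s['eef_rot'];ax=np.array([.550,.397])
v=p[:2]-ax; a0=np.arctan2(v[1],v[0]); print(np.degrees(a0))
for k in range(1,13):
    a=a0-np.radians(10*k); w=ax+.038*np.array([np.cos(a),np.sin(a)])-p[:2]
    print(10*k,(100*R.T@[w[0],w[1],0]).round(2))
E
```

```text
0.04 0.0069793656078405986 0.022746579810763123
0.05 0.006625544031181904 0.021593433352409337
0.06 0.006271722454523155 0.02044028689405554
-59.116809795009914
10 [ 0.   -0.28 -0.62]
20 [ 0.   -0.52 -1.23]
30 [-0.   -0.65 -1.88]
40 [-0.   -0.66 -2.55]
50 [-0.   -0.56 -3.2 ]
60 [-0.   -0.35 -3.83]
70 [-0.   -0.04 -4.41]
80 [-0.    0.38 -4.93]
90 [-0.    0.87 -5.36]
100 [-0.    1.44 -5.71]
110 [-0.    2.06 -5.95]
120 [-0.    2.71 -6.08]
```

Emit:
{"name": "play_rows", "arguments": {
  "series": [
    [[0,-0.28,-0.62],[0,0,0],1],
    [[0,-0.52,-1.23],[0,0,0],1],
    [[0,-0.65,-1.88],[0,0,0],1],
    [[0,-0.66,-2.55],[0,0,0],1],
    [[0,-0.56,-3.2],[0,0,0],1],
    [[0,-0.56,-3.2],[0,0,0],1]
  ]
}}

```text
time_s: 5.68
tool_pos: [0.5371, 0.3612, 0.1553]
eef_rot: [[-0.001, 0.096, 0.995], [-0.001, 0.995, -0.096], [-1.0, -0.001, -0.0]]
contact_force: [-1.5, -3.9, 8.6]
finger_gap: 0.191
```

```bash
python3 - <<'E'
from h import *
import pickle
c=r.get_calibration('wrist'); snap('wrist','w4.png'); pickle.dump(c,open('w4.pkl','wb'))
s=r.get_state();p=s['tool_pos'];R=s['eef_rot'];ax=np.array([.550,.397])
print(s['time_s'],s['tool_pos'],s['finger_gap']*88,s['contact_force'])
v=p[:2]-ax; a0=np.arctan2(v[1],v[0]); print(np.degrees(a0),np.hypot(*v))
for k in range(1,13):
    a=a0-np.radians(5*k); w=ax+.038*np.array([np.cos(a),np.sin(a)])-p[:2]
    print(5*k,(100*R.T@[w[0],w[1],0]).round(2))
E
```

```text
5.725 [0.53716981 0.36120294 0.15524276] 16.35841000405957 [-1.90035657 -3.4586576   8.2420582 ]
-109.71841982297003 0.038026876903555405
5 [ 0.    0.1  -0.32]
10 [ 0.    0.22 -0.62]
15 [-0.    0.37 -0.92]
20 [-0.    0.54 -1.2 ]
25 [-0.    0.74 -1.47]
30 [-0.    0.96 -1.72]
35 [-0.    1.2  -1.94]
40 [-0.    1.46 -2.15]
45 [-0.    1.74 -2.33]
50 [-0.    2.03 -2.49]
55 [-0.    2.34 -2.62]
60 [-0.    2.65 -2.72]
```

View pics/w4.png

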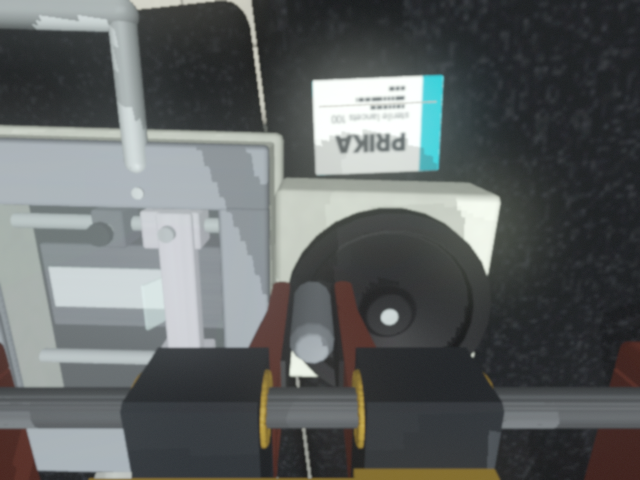

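Emit:
{"name": "play_rows", "arguments": {
  "series": [
    [[0,0.1,-0.32],[0,0,0],1],
    [[0,0.22,-0.62],[0,0,0],1],
    [[0,0.37,-0.92],[0,0,0],1],
    [[0,0.54,-1.2],[0,0,0],1],
    [[0,0.54,-1.2],[0,0,0],1]
  ]
}}

```text
time_s: 6.35
tool_pos: [0.5259, 0.368, 0.1553]
eef_rot: [[-0.0, 0.096, 0.995], [-0.001, 0.995, -0.096], [-1.0, -0.001, -0.0]]
contact_force: [-1.4, -3.0, 8.4]
finger_gap: 0.187
```

```bash
cat > st.py <<'E'
from h import *
import sys
f=sys.argv[1]; sc=int(sys.argv[2]) if len(sys.argv)>2 else 5
snap('wrist',f)
s=r.get_state();p=s['tool_pos'];R=s['eef_rot'];ax=np.array([.550,.397])
v=p[:2]-ax; a0=np.arctan2(v[1],v[0]); t=np.array([np.sin(a0),-np.cos(a0)])
F=s['contact_force']
print(s['time_s'],p.round(4),s['finger_gap']*88,F.round(1),'ang',np.degrees(a0),np.hypot(*v),'Ft',F[:2]@t)
for k in range(1,9):
    a=a0-np.radians(sc*k); w=ax+.038*np.array([np.cos(a),np.sin(a)])-p[:2]
    print(sc*k,(100*R.T@[w[0],w[1],0]).round(2))
E
python3 st.py w5.png
```

```text
6.4 [0.5259 0.368  0.1553] 16.127832939922175 [-1.2 -3.9  8. ] ang -129.68533644915038 0.03770821831676177 Ft -1.5567708392771928
5 [-0.    0.17 -0.28]
10 [-0.    0.39 -0.53]
15 [-0.    0.64 -0.76]
20 [-0.    0.9  -0.96]
25 [-0.    1.17 -1.14]
30 [-0.    1.46 -1.3 ]
35 [-0.    1.77 -1.43]
40 [-0.    2.08 -1.54]
```

View pics/w5.png

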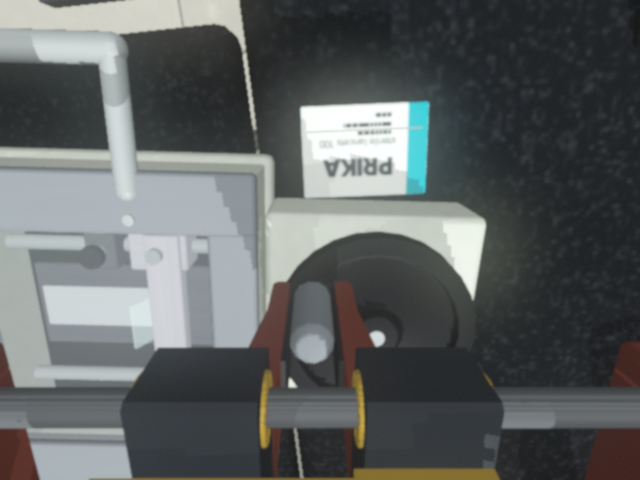

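Emit:
{"name": "play_rows", "arguments": {
  "series": [
    [[0,0.17,-0.28],[0,0,0],1],
    [[0,0.39,-0.53],[0,0,0],1],
    [[0,0.64,-0.76],[0,0,0],1],
    [[0,0.64,-0.76],[0,0,0],1]
  ]
}}

```text
time_s: 6.9
tool_pos: [0.5192, 0.3755, 0.1553]
eef_rot: [[0.0, 0.096, 0.995], [-0.0, 0.995, -0.096], [-1.0, -0.0, 0.0]]
contact_force: [0.0, -1.3, 6.5]
finger_gap: 0.186
```

```bash
python3 st.py w6.png; python3 -c "
import cv2
a=cv2.imread('pics/w6.png')[200:350,0:230]; cv2.imwrite('pics/w6z.png',cv2.resize(a,None,fx=3.4,fy=3.4,interpolation=2))"
```

```text
6.95 [0.5192 0.3755 0.1553] 16.489335491726642 [-0.2 -1.9  6.2] ang -145.05557132186223 0.037604090402632386 Ft -1.4258721767160527
5 [-0.    0.24 -0.23]
10 [-0.    0.51 -0.41]
15 [-0.    0.81 -0.57]
20 [-0.    1.11 -0.7 ]
25 [-0.    1.43 -0.8 ]
30 [-0.    1.75 -0.88]
35 [-0.    2.08 -0.92]
40 [-0.    2.41 -0.94]
```

View pics/w6z.png

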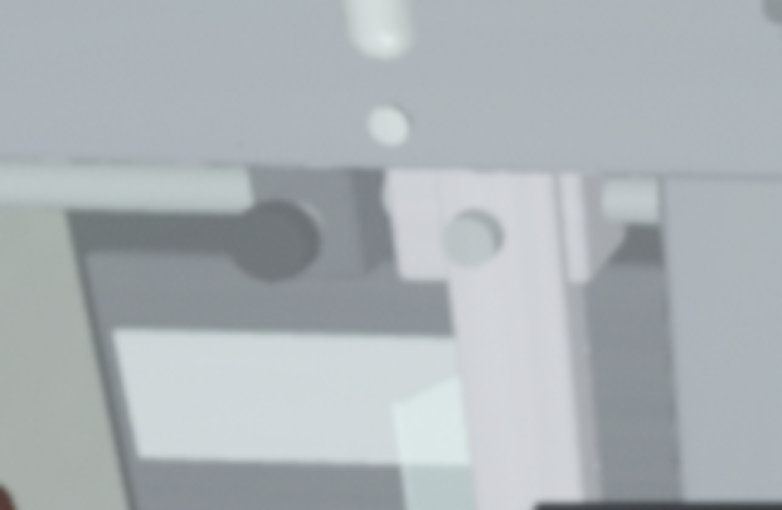

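Emit:
{"name": "play_rows", "arguments": {
  "series": [
    [[0,0.24,-0.23],[0,0,0],1],
    [[0,0.51,-0.41],[0,0,0],1],
    [[0,0.51,-0.41],[0,0,0],1]
  ]
}}

```text
time_s: 7.32
tool_pos: [0.5159, 0.3812, 0.1553]
eef_rot: [[0.001, 0.096, 0.995], [0.0, 0.995, -0.096], [-1.0, 0.0, 0.001]]
contact_force: [0.8, -0.6, 5.8]
finger_gap: 0.191
```

```bash
python3 st.py w7.png; python3 -c "
import cv2
a=cv2.imread('pics/w7.png')[200:350,0:230]; cv2.imwrite('pics/w7z.png',cv2.resize(a,None,fx=3.4,fy=3.4,interpolation=2))"
```

```text
7.375 [0.5159 0.3811 0.1553] 16.67763168940244 [ 1.  -0.2  4.6] ang -155.02206681597423 0.03759691760513625 Ft -0.5969733480909796
5 [-0.    0.27 -0.19]
10 [-0.    0.58 -0.32]
15 [-0.    0.89 -0.42]
20 [ 0.    1.22 -0.5 ]
25 [ 0.    1.54 -0.54]
30 [ 0.    1.88 -0.56]
35 [ 0.    2.21 -0.55]
40 [ 0.    2.54 -0.51]
```

View pics/w7z.png

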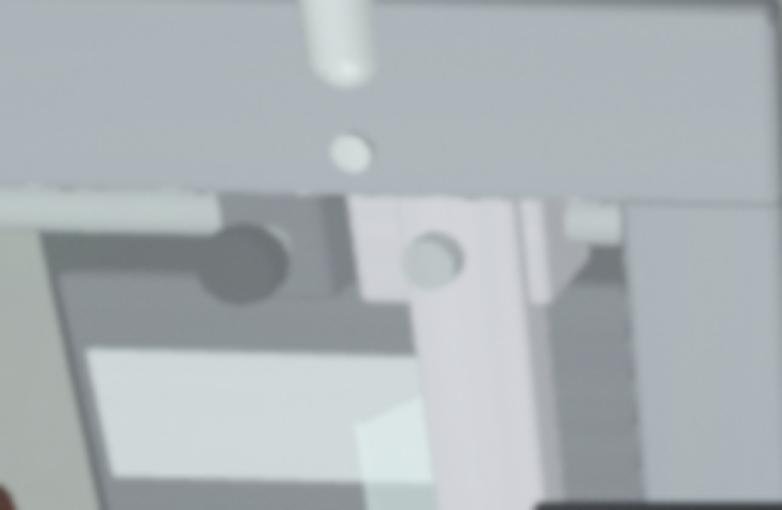

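Emit:
{"name": "play_rows", "arguments": {
  "series": [
    [[0,0.27,-0.19],[0,0,0],1],
    [[0,0.58,-0.32],[0,0,0],1],
    [[0,0.58,-0.32],[0,0,0],1]
  ]
}}

```text
time_s: 7.75
tool_pos: [0.5135, 0.3876, 0.1553]
eef_rot: [[0.002, 0.096, 0.995], [0.001, 0.995, -0.096], [-1.0, 0.001, 0.002]]
contact_force: [4.6, -0.3, 6.1]
finger_gap: 0.189
```

```bash
python3 st.py w8.png; python3 -c "
import cv2
a=cv2.imread('pics/w8.png')[200:350,0:230]; cv2.imwrite('pics/w8z.png',cv2.resize(a,None,fx=3.4,fy=3.4,interpolation=2))"
```

```text
7.8 [0.5135 0.3876 0.1553] 16.80567225476991 [4.4 1.  5.1] ang -165.5781262811081 0.03765236957395797 Ft -0.09404162586102682
5 [ 0.    0.3  -0.13]
10 [ 0.    0.63 -0.2 ]
15 [ 0.    0.96 -0.25]
20 [ 0.    1.29 -0.26]
25 [ 0.    1.62 -0.25]
30 [ 0.    1.95 -0.2 ]
35 [ 0.    2.27 -0.13]
40 [ 0.    2.59 -0.03]
```

View pics/w8z.png

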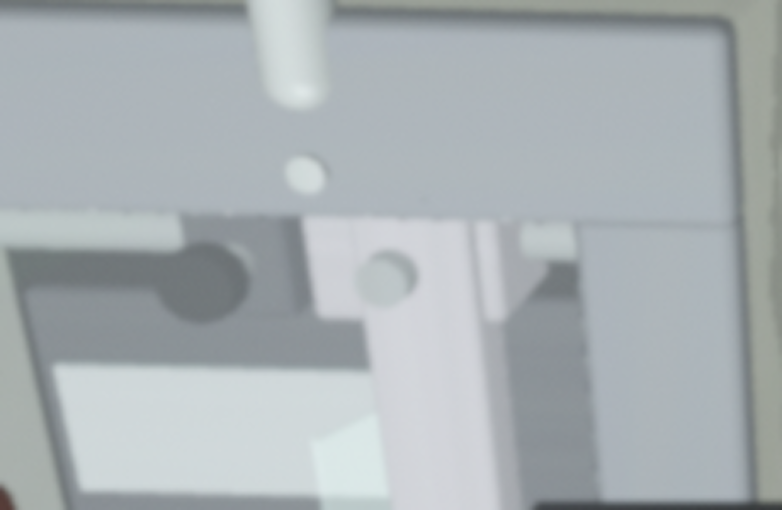

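Emit:
{"name": "play_rows", "arguments": {
  "series": [
    [[0,0.3,-0.1],[0,0,0],1],
    [[0,0.63,-0.17],[0,0,0],1],
    [[0,0.63,-0.17],[0,0,0],1]
  ]
}}

```text
time_s: 8.18
tool_pos: [0.5125, 0.394, 0.1553]
eef_rot: [[0.002, 0.096, 0.995], [0.001, 0.995, -0.096], [-1.0, 0.001, 0.002]]
contact_force: [5.4, -0.8, 5.1]
finger_gap: 0.186
```

```bash
python3 st.py w9.png; python3 -c "
import cv2
a=cv2.imread('pics/w9.png')[200:350,0:230]; cv2.imwrite('pics/w9z.png',cv2.resize(a,None,fx=3.4,fy=3.4,interpolation=2))"
```

```text
8.225 [0.5125 0.3939 0.1553] 16.602490321228732 [ 5.2 -0.7  5. ] ang -175.34602924295353 0.03759950906097774 Ft -1.0897683203608568
5 [ 0.    0.32 -0.08]
10 [ 0.    0.65 -0.1 ]
15 [ 0.    0.98 -0.09]
20 [ 0.    1.31 -0.04]
25 [0.   1.64 0.03]
30 [0.   1.95 0.13]
35 [0.   2.26 0.25]
40 [0.   2.55 0.4 ]
```

View pics/w9z.png

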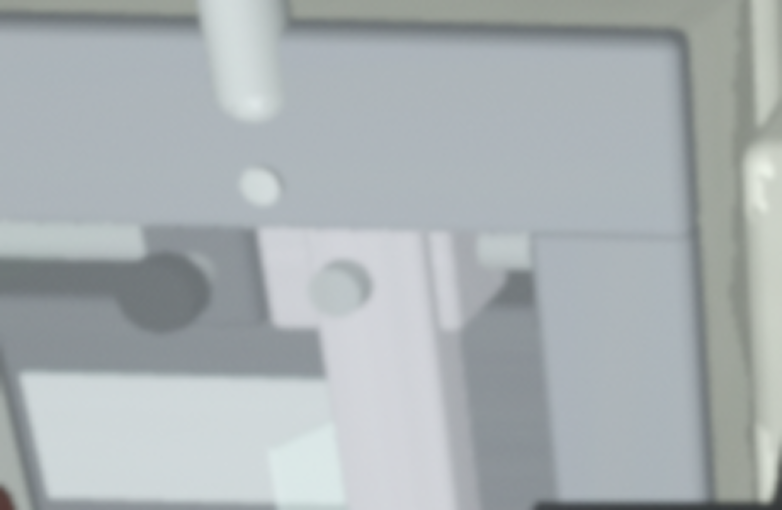

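Emit:
{"name": "play_rows", "arguments": {
  "series": [
    [[0,0.32,-0.06],[0,0,0],1],
    [[0,0.65,-0.07],[0,0,0],1],
    [[0,0.65,-0.07],[0,0,0],1]
  ]
}}

```text
time_s: 8.6
tool_pos: [0.5126, 0.4003, 0.1553]
eef_rot: [[0.002, 0.096, 0.995], [0.001, 0.995, -0.096], [-1.0, 0.001, 0.002]]
contact_force: [5.5, -0.9, 5.8]
finger_gap: 0.194
```

```bash
python3 st.py w10.png; python3 -c "
import cv2
a=cv2.imread('pics/w10.png')[200:350,0:230]; cv2.imwrite('pics/w10z.png',cv2.resize(a,None,fx=3.4,fy=3.4,interpolation=2))"
```

```text
8.65 [0.5126 0.4003 0.1553] 16.462583066921347 [ 5.6 -1.9  5.7] ang 175.01271924382624 0.037558233985953475 Ft -1.4198709808407557
5 [ 0.    0.33 -0.03]
10 [0.   0.66 0.01]
15 [0.   0.98 0.08]
20 [0.   1.3  0.17]
25 [0.   1.61 0.3 ]
30 [0.   1.9  0.45]
35 [0.   2.19 0.62]
40 [0.   2.45 0.82]
```

View pics/w10z.png

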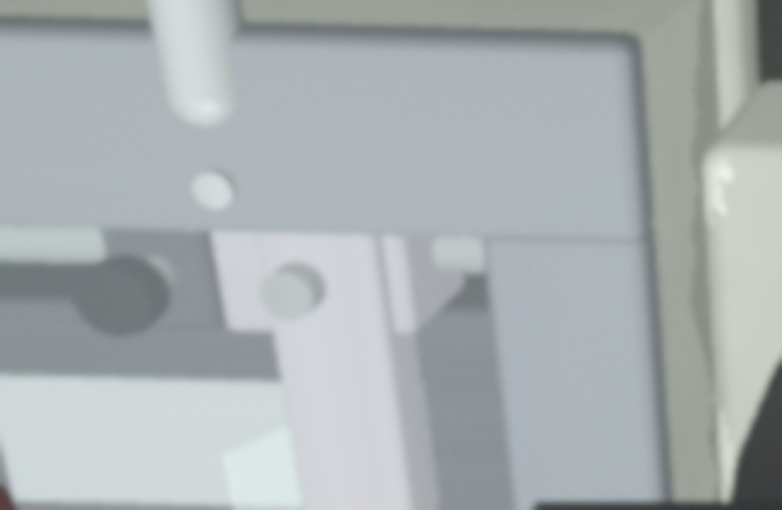

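Emit:
{"name": "play_rows", "arguments": {
  "series": [
    [[0,0.16,-0.02],[0,0,0],1],
    [[0,0.33,-0.03],[0,0,0],1],
    [[0,0.5,-0.02],[0,0,0],1],
    [[0,0.5,-0.02],[0,0,0],1]
  ]
}}

```text
time_s: 9.15
tool_pos: [0.5132, 0.4049, 0.1553]
eef_rot: [[0.003, 0.096, 0.995], [0.0, 0.995, -0.096], [-1.0, 0.001, 0.003]]
contact_force: [7.6, -3.9, 5.2]
finger_gap: 0.191
```

```bash
python3 st.py w11.png; python3 -c "
import cv2
a=cv2.imread('pics/w11.png')[200:350,0:230]; cv2.imwrite('pics/w11z.png',cv2.resize(a,None,fx=3.4,fy=3.4,interpolation=2))"
```

```text
9.2 [0.5132 0.4049 0.1553] 16.719369671366987 [ 6.3 -3.   4.7] ang 167.95531995337552 0.03762083762074669 Ft -1.578628636674213
5 [0.   0.33 0.01]
10 [0.   0.65 0.09]
15 [0.   0.97 0.2 ]
20 [0.   1.27 0.34]
25 [0.   1.56 0.5 ]
30 [0.   1.83 0.68]
35 [0.   2.09 0.89]
40 [0.   2.33 1.12]
```

View pics/w11z.png

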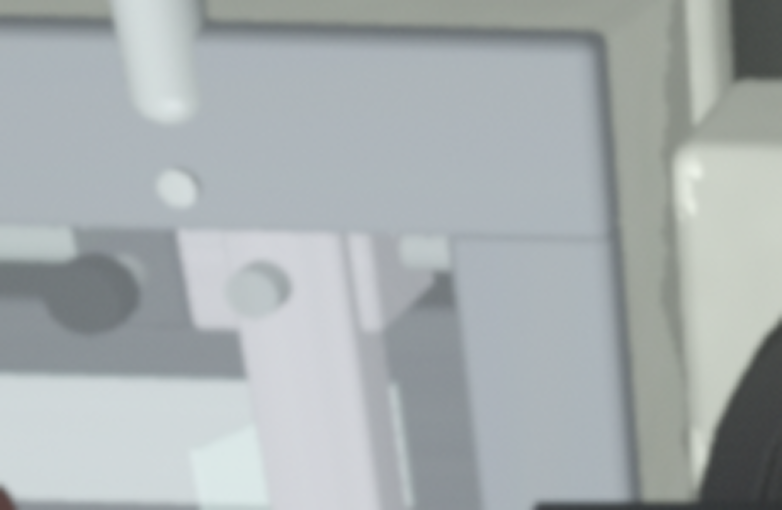

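Emit:
{"name": "play_rows", "arguments": {
  "series": [
    [[0,0.16,0.01],[0,0,0],1],
    [[0,0.33,0.03],[0,0,0],1],
    [[0,0.49,0.06],[0,0,0],1],
    [[0,0.49,0.06],[0,0,0],1]
  ]
}}

```text
time_s: 9.7
tool_pos: [0.5142, 0.4087, 0.1552]
eef_rot: [[0.002, 0.096, 0.995], [-0.001, 0.995, -0.096], [-1.0, -0.001, 0.002]]
contact_force: [7.2, -8.0, 7.4]
finger_gap: 0.192
```

```bash
python3 st.py w12.png; python3 -c "
import cv2
a=cv2.imread('pics/w12.png')[200:350,0:230]; cv2.imwrite('pics/w12z.png',cv2.resize(a,None,fx=3.4,fy=3.4,interpolation=2))"
```

```text
9.75 [0.5141 0.4087 0.1552] 16.76303233331719 [ 6.4 -8.3  7.3] ang 161.98268727403752 0.03770416759609314 Ft -5.924322939510303
5 [-0.    0.33  0.06]
10 [-0.    0.64  0.17]
15 [-0.    0.94  0.31]
20 [-0.    1.23  0.48]
25 [-0.    1.5   0.67]
30 [-0.    1.75  0.88]
35 [-0.    1.99  1.11]
40 [0.   2.2  1.37]
```

View pics/w12z.png

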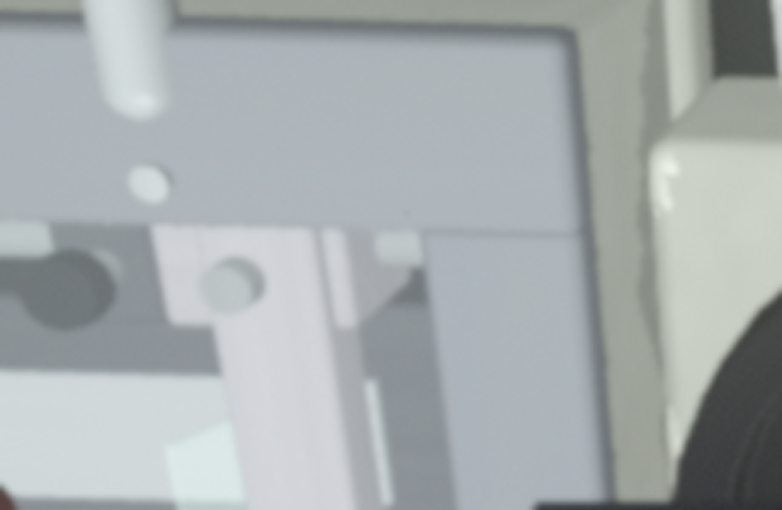

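Emit:
{"name": "play_rows", "arguments": {
  "series": [
    [[0,0.15,0.03],[0,0,0],1],
    [[0,0.3,0.06],[0,0,0],1],
    [[0,0.3,0.06],[0,0,0],1],
    [[0,0.3,0.06],[0,0,0],1]
  ]
}}

```text
time_s: 10.25
tool_pos: [0.5149, 0.4107, 0.1552]
eef_rot: [[0.001, 0.096, 0.995], [-0.003, 0.995, -0.096], [-1.0, -0.003, 0.001]]
contact_force: [6.7, -11.3, 9.3]
finger_gap: 0.192
```

```bash
python3 st.py w13.png; python3 -c "
import cv2
a=cv2.imread('pics/w13.png')[200:350,0:230]; cv2.imwrite('pics/w13z.png',cv2.resize(a,None,fx=3.4,fy=3.4,interpolation=2))"
```

```text
10.3 [0.5149 0.4107 0.1552] 17.21181155485268 [  6.5 -12.4   9.6] ang 158.70766177581842 0.03770882026072107 Ft -9.20796737920937
5 [-0.    0.32  0.08]
10 [-0.    0.63  0.21]
15 [-0.    0.92  0.36]
20 [-0.    1.2   0.55]
25 [-0.    1.46  0.75]
30 [-0.    1.7   0.98]
35 [-0.    1.92  1.23]
40 [-0.    2.12  1.49]
```

View pics/w13z.png

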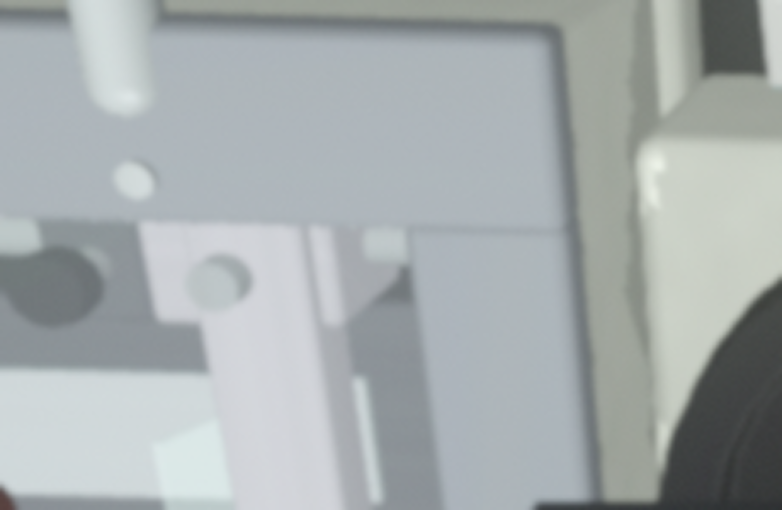

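Emit:
{"name": "play_rows", "arguments": {
  "series": [
    [[0,0.15,0.05],[0,0,0],1],
    [[0,0.3,0.1],[0,0,0],1],
    [[0,0.4,0.14],[0,0,0],1],
    [[0,0.4,0.14],[0,0,0],1],
    [[0,0.4,0.14],[0,0,0],1]
  ]
}}

```text
time_s: 10.92
tool_pos: [0.516, 0.4134, 0.1551]
eef_rot: [[-0.001, 0.096, 0.995], [-0.006, 0.995, -0.096], [-1.0, -0.006, -0.0]]
contact_force: [3.2, -16.4, 13.0]
finger_gap: 0.188
```

```bash
python3 st.py w14.png; python3 -c "
import cv2
a=cv2.imread('pics/w14.png')[200:350,0:230]; cv2.imwrite('pics/w14z.png',cv2.resize(a,None,fx=3.4,fy=3.4,interpolation=2))"
```

```text
10.975 [0.516  0.4134 0.1551] 16.869499341011917 [  5.3 -16.6  14. ] ang 154.30493619654254 0.03772437810511558 Ft -12.697084588001808
5 [-0.    0.32  0.1 ]
10 [-0.    0.61  0.26]
15 [-0.01  0.89  0.44]
20 [-0.01  1.15  0.64]
25 [-0.01  1.39  0.86]
30 [-0.01  1.62  1.11]
35 [-0.01  1.82  1.37]
40 [-0.01  1.99  1.65]
```

View pics/w14z.png

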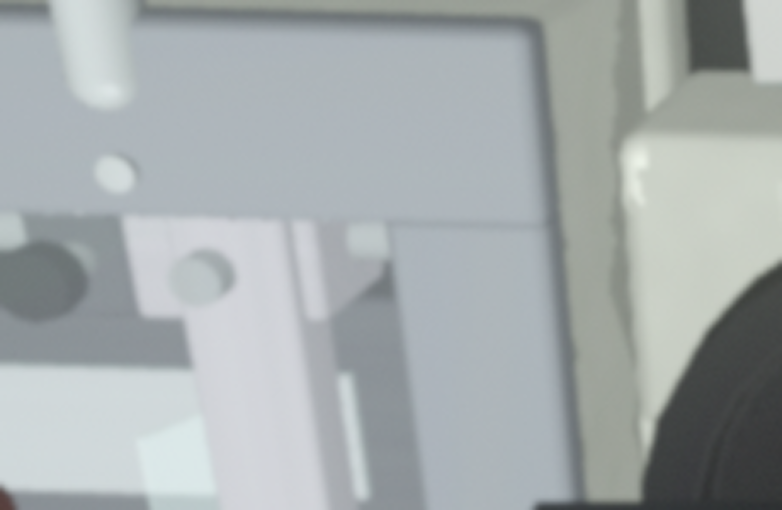

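Emit:
{"name": "play_rows", "arguments": {
  "series": [
    [[0,-0.4,-0.1],[0,0,0],4.5],
    [[0,-0.4,-0.1],[0,0,0],4.5],
    [[0,-0.4,-0.1],[0,0,0],4.5],
    [[0,-0.4,-0.1],[0,0,0],4.5],
    [[-4,-0.4,-0.1],[0,0,0],4.5],
    [[-8,-0.4,-0.1],[0,0,0],4.5],
    [[-10.5,-5,1.5],[0,0,0],4.5],
    [[-10.5,-10,3],[0,0,0],4.5],
    [[-10.5,-14.8,3.9],[0,0,0],4.5],
    [[-10.5,-14.8,3.9],[0,0,0],4.5],
    [[-10.5,-14.8,3.9],[0,0,0],4.5]
  ]
}}

```text
time_s: 12.35
tool_pos: [0.5403, 0.266, 0.2598]
eef_rot: [[0.0, 0.097, 0.995], [0.001, 0.995, -0.097], [-1.0, 0.001, 0.0]]
contact_force: [0.5, -0.4, -0.1]
finger_gap: 0.51
```

```bash
python3 - <<'E'
from h import *
import pickle
s=r.get_state(); print(s['time_s'],s['tool_pos'],s['eef_rot'].round(3).tolist(),s['contact_force'])
c=r.get_calibration('wrist'); snap('wrist','w15.png'); pickle.dump(c,open('w15.pkl','wb'))
E
```

```text
12.35 [0.54027268 0.2659809  0.2597978 ] [[0.0, 0.097, 0.995], [0.001, 0.995, -0.097], [-1.0, 0.001, 0.0]] [ 0.54443878 -0.38244566 -0.12576394]
```

View pics/w15.png

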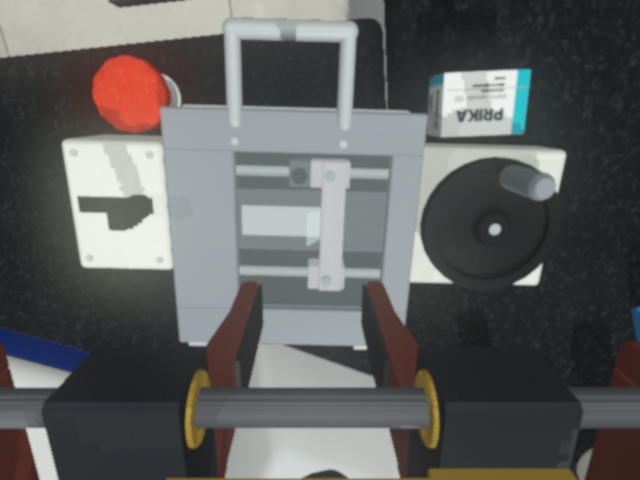

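```bash
python3 -c "
import cv2
a=cv2.imread('pics/w15.png')[140:220,270:370]; cv2.imwrite('pics/w15z.png',cv2.resize(a,None,fx=7,fy=7,interpolation=2))"
python3 - <<'E'
from h import *
import pickle
c=pickle.load(open('w15.pkl','rb'))
P=dict(hM=((291,30),.07),hL=((354,30),.07),hR=((231,30),.07),nibt=((128,214),.104),gript=((543,188),.113),FL=((425,114),.072),FR=((163,108),.072),BR=((181,342),.072),BL=((409,348),.072))
for k,(u,z) in P.items(): print(k,ray(c,u,z).round(4))
print(np.diff([ray(c,(u,175),.05) for u in (310,311)],axis=0))
E
```

```text
hM [0.4085 0.266  0.07  ]
hL [0.4123 0.3048 0.07  ]
hR [0.4049 0.229  0.07  ]
nibt [0.5068 0.1549 0.104 ]
gript [0.5131 0.4045 0.113 ]
FL [0.4663 0.3474 0.072 ]
FR [0.4461 0.1782 0.072 ]
BR [0.6187 0.1557 0.072 ]
BL [0.6415 0.333  0.072 ]
[[7.15945185e-05 7.34565091e-04 0.00000000e+00]]
```

View pics/w15z.png

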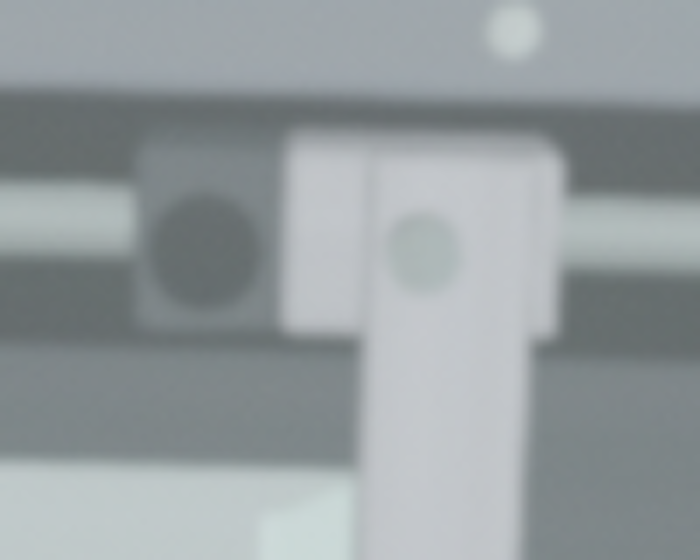

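```bash
python3 - <<'E'
from h import *
print(r.get_state()['joints'].round(3))
E
```

```text
[ 0.438  0.441  1.714  0.     0.986 -1.037]
```

Emit:
{"name": "play_rows", "arguments": {
  "series": [
    [[0,-0.2,-2],[10.5,0,0],4],
    [[0,-0.4,-4],[21,0,0],4],
    [[0,-0.6,-6],[31.5,0,0],4],
    [[0,-0.8,-8],[42,0,0],4],
    [[1,-1,-10],[52.5,0,0],4],
    [[3,-1.1,-11.5],[63,0,0],4],
    [[5,-1.26,-13.1],[73.5,0,0],4],
    [[6,-1.26,-13.1],[84,0,0],4],
    [[6,-1.26,-13.1],[91.2,0,0],4],
    [[6,-1.26,-13.1],[91.2,0,0],4],
    [[6,-1.26,-13.1],[91.2,0,0],4]
  ]
}}

```text
time_s: 13.78
tool_pos: [0.4085, 0.2663, 0.1997]
eef_rot: [[0.0, 0.994, -0.113], [0.0, -0.113, -0.994], [-1.0, 0.0, -0.0]]
contact_force: [-0.0, -0.6, 0.5]
finger_gap: 0.455
```

```bash
python3 - <<'E'
from h import *
import pickle
s=r.get_state(); print(s['time_s'],s['tool_pos'],s['eef_rot'].round(3).tolist(),s['contact_force'])
c=r.get_calibration('wrist'); snap('wrist','w16.png'); pickle.dump(c,open('w16.pkl','wb'))
E
```

```text
13.775 [0.40848129 0.26629066 0.19974254] [[0.0, 0.994, -0.113], [0.0, -0.113, -0.994], [-1.0, 0.0, -0.0]] [-0.01341656 -0.57092363  0.5249204 ]
```

View pics/w16.png

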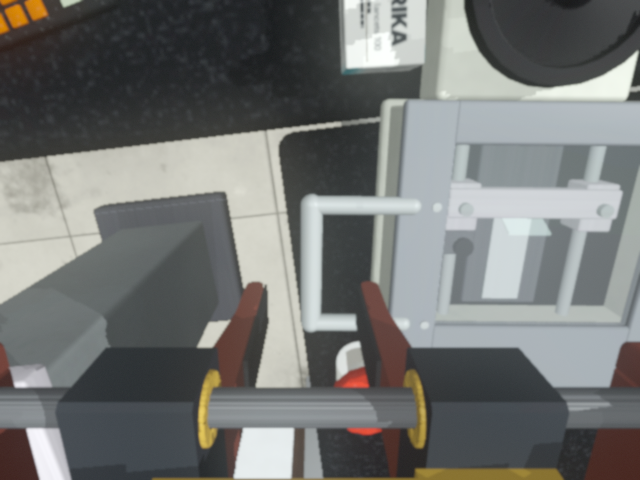

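Emit:
{"name": "play_rows", "arguments": {
  "grip_force": 25,
  "series": [
    [[0,0,0],[0,0,0],3],
    [[2,0,0],[0,0,0],3],
    [[4.5,0,0],[0,0,0],3],
    [[6.7,0,0],[0,0,0],3],
    [[6.7,0,0],[0,0,0],3],
    [[6.7,0,0],[0,0,0],0.5],
    [[6.7,0,0],[0,0,0],0.5],
    [[6.7,0,0],[0,0,0],0.5],
    [[6.7,0,0],[0,0,0],0.5]
  ]
}}

```text
time_s: 14.95
tool_pos: [0.4079, 0.2659, 0.1335]
eef_rot: [[-0.001, 0.993, -0.117], [0.001, -0.117, -0.993], [-1.0, -0.001, -0.001]]
contact_force: [-3.9, 2.2, 2.9]
finger_gap: 0.126
```

```bash
python3 - <<'E'
from h import *
s=r.get_state(); print(s['time_s'],s['tool_pos'],s['finger_gap']*88,s['contact_force'],s['torque'])
E
```

```text
14.95 [0.4079473  0.26585591 0.13347518] 11.124773492082573 [-3.89478169  2.19557585  2.87870539] [ 0.39526841  0.83383411 -0.08636841]
```

Emit:
{"name": "play_rows", "arguments": {
  "series": [
    [[-0.3,0,0],[0,0,0],0.5],
    [[-0.6,0,0],[0,0,0],0.5],
    [[-0.6,0,0],[0,0,0],0.5],
    [[-0.6,0,0],[0,0,0],0.5]
  ]
}}

```text
time_s: 15.45
tool_pos: [0.4081, 0.2658, 0.1391]
eef_rot: [[-0.0, 0.993, -0.117], [0.001, -0.117, -0.993], [-1.0, -0.0, -0.0]]
contact_force: [-4.0, 5.1, -1.0]
finger_gap: 0.128
```

Emit:
{"name": "play_rows", "arguments": {
  "series": [
    [[-0.2,0,0],[0,0,0],0.5],
    [[-0.4,0,0],[0,0,0],0.5],
    [[-0.4,0,0],[0,0,0],0.5],
    [[-0.4,0,0],[0,0,0],0.5]
  ]
}}

```text
time_s: 15.95
tool_pos: [0.4082, 0.2657, 0.1424]
eef_rot: [[-0.0, 0.993, -0.117], [0.0, -0.117, -0.993], [-1.0, -0.0, -0.0]]
contact_force: [-2.0, 4.6, -10.1]
finger_gap: 0.131
```

Emit:
{"name": "play_rows", "arguments": {
  "series": [
    [[-0.2,0,0],[0,0,0],0.5],
    [[-0.3,0,0],[0,0,0],0.5],
    [[-0.3,0,0],[0,0,0],0.5],
    [[-0.3,0,0],[0,0,0],0.5]
  ]
}}

```text
time_s: 16.45
tool_pos: [0.4083, 0.2656, 0.1441]
eef_rot: [[-0.0, 0.993, -0.117], [0.0, -0.117, -0.993], [-1.0, -0.0, 0.0]]
contact_force: [3.1, 7.0, -28.9]
finger_gap: 0.13
```

```bash
python3 - <<'E'
from h import *
snap('wrist','w17.png');snap('side','s17.png')
s=r.get_state(); print(s['time_s'],s['tool_pos'],s['finger_gap']*88,s['contact_force'])
E
```

```text
16.55 [0.40831099 0.26563655 0.1441106 ] 11.113566637287887 [  2.76172654   6.89286863 -28.57969983]
```

View pics/w17.png

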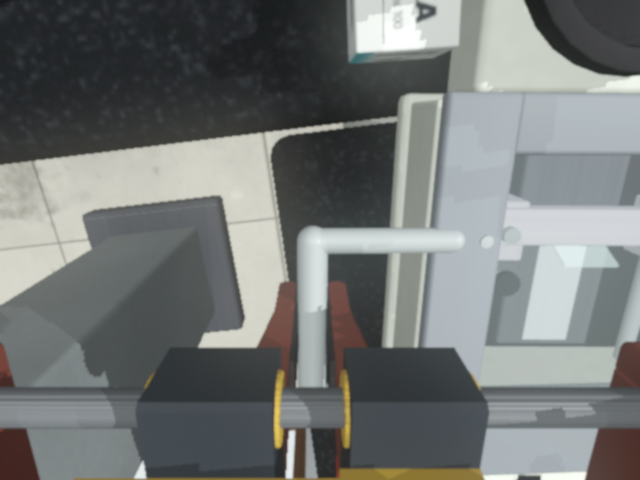

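Emit:
{"name": "play_rows", "arguments": {
  "series": [
    [[0.4,0,0],[0,0,0],0.5],
    [[0.9,0,0],[0,0,0],0.5],
    [[1.35,0,0],[0,0,0],0.5],
    [[1.35,0,0],[0,0,0],3],
    [[1.35,0,0],[0,0,0],3],
    [[1.35,0,0],[0,0,0],3],
    [[-2,0,0],[0,0,0],3],
    [[-6,0,0],[0,0,0],3],
    [[-10,0,0],[0,0,0],3],
    [[-10,0,0],[0,0,0],3]
  ]
}}

```text
time_s: 17.8
tool_pos: [0.41, 0.2663, 0.2485]
eef_rot: [[0.006, 0.993, -0.117], [0.003, -0.117, -0.993], [-1.0, 0.005, -0.004]]
contact_force: [0.9, -0.4, -0.1]
finger_gap: 0.339
```

```bash
python3 - <<'E'
from h import *
import pickle
c=pickle.load(open('w1.pkl','rb'))
s=r.get_state(); print(s['time_s'],s['tool_pos'],s['finger_gap']*88,s['contact_force'],s['joints'].round(2))
for z in (0,.1): print('w1 nib',ray(c,(95,195),.104),'dev edge',[ray(c,u,z).round(3) for u in ((0,303),(60,320),(135,347))])
c=r.get_calibration('side')
for u in ((350,240),(370,290),(375,300)): print('side',[ray(c,u,z).round(3) for z in (0,.05,.1,.15)])
snap('side','s18.png'); 
a=cv2.imread('pics/s18.png')[150:310,230:430]; cv2.imwrite('pics/s18z.png',cv2.resize(a,None,fx=3.7,fy=3.7,interpolation=2))
a=cv2.imread('pics/w15.png')[140:280,60:180]; cv2.imwrite('pics/n15.png',cv2.resize(a,None,fx=4,fy=4,interpolation=2))
E
```

```text
17.8 [0.41000225 0.26629007 0.24852699] 29.808049991172375 [ 0.88488181 -0.37178656 -0.10944512] [ 0.55  0.3   1.97 -0.    0.86  0.67]
w1 nib [0.50795885 0.14799423 0.104     ] dev edge [array([ 0.629, -0.044, -0.   ]), array([0.655, 0.014, 0.   ]), array([0.697, 0.088, 0.   ])]
w1 nib [0.50795885 0.14799423 0.104     ] dev edge [array([0.587, 0.048, 0.1  ]), array([0.606, 0.091, 0.1  ]), array([0.637, 0.145, 0.1  ])]
side [array([0.698, 0.131, 0.   ]), array([0.647, 0.065, 0.05 ]), array([0.596, 0.   , 0.1  ]), array([ 0.546, -0.065,  0.15 ])]
side [array([ 0.583, -0.118,  0.   ]), array([ 0.539, -0.169,  0.05 ]), array([ 0.495, -0.22 ,  0.1  ]), array([ 0.451, -0.271,  0.15 ])]
side [array([ 0.566, -0.162, -0.   ]), array([ 0.523, -0.21 ,  0.05 ]), array([ 0.48 , -0.258,  0.1  ]), array([ 0.437, -0.306,  0.15 ])]
```

View pics/s18z.png

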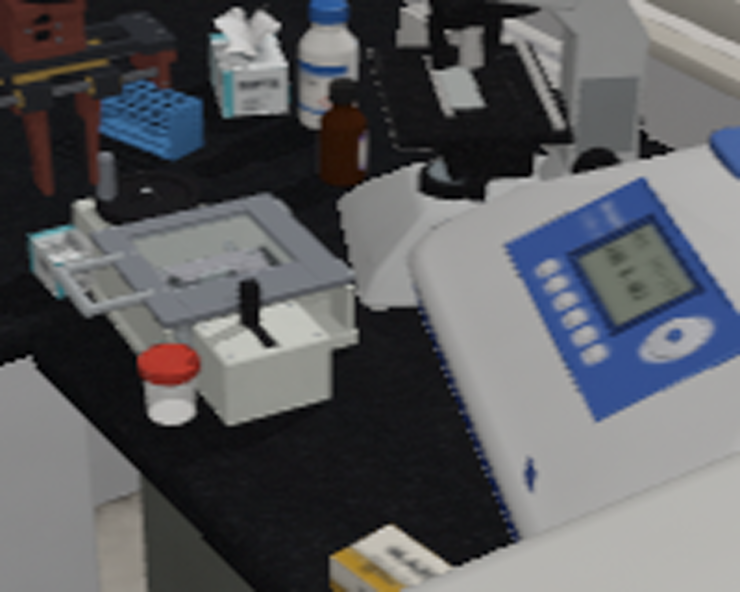

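View pics/n15.png

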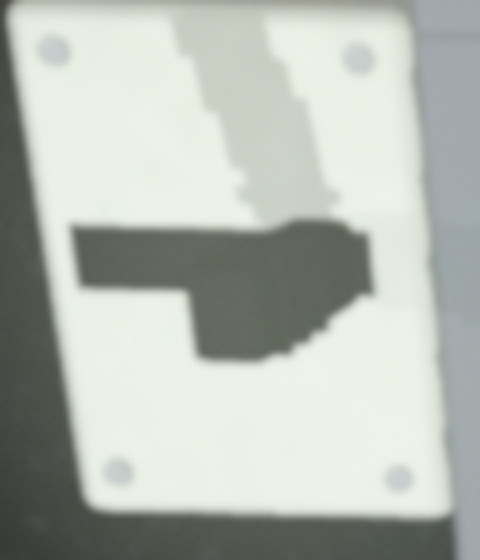

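Emit:
{"name": "play_rows", "arguments": {
  "grip_force": 20,
  "series": [
    [[0,3.7,2.6],[0,0,0],0],
    [[0,7.4,5.2],[0,0,0],0],
    [[0,11.1,7.86],[0,0,0],0],
    [[0,11.1,7.86],[0,0,0],0],
    [[2,11.1,7.86],[0,0,0],0],
    [[4,11.1,7.86],[0,0,0],0],
    [[4,11.1,7.86],[0,0,0],0],
    [[4,11.1,7.86],[0,0,0],0]
  ]
}}

```text
time_s: 18.85
tool_pos: [0.5091, 0.1749, 0.2056]
eef_rot: [[-0.001, 0.993, -0.116], [-0.0, -0.116, -0.993], [-1.0, -0.001, 0.0]]
contact_force: [0.8, 0.5, 0.4]
finger_gap: 0.003
```

```bash
python3 - <<'E'
from h import *
s=r.get_state(); print(s['time_s'],s['tool_pos'],s['finger_gap']*88,s['contact_force'],s['joints'].round(2))
snap('side','s19.png'); snap('wrist','w19.png')
a=cv2.imread('pics/s19.png')[120:310,200:400]; cv2.imwrite('pics/s19z.png',cv2.resize(a,None,fx=3.1,fy=3.1,interpolation=2))
E
```

```text
18.85 [0.50907635 0.174907   0.205577  ] 0.27669018059223455 [0.79317784 0.49663174 0.42288365] [0.31 0.43 1.89 0.   0.82 0.43]
```

View pics/s19z.png

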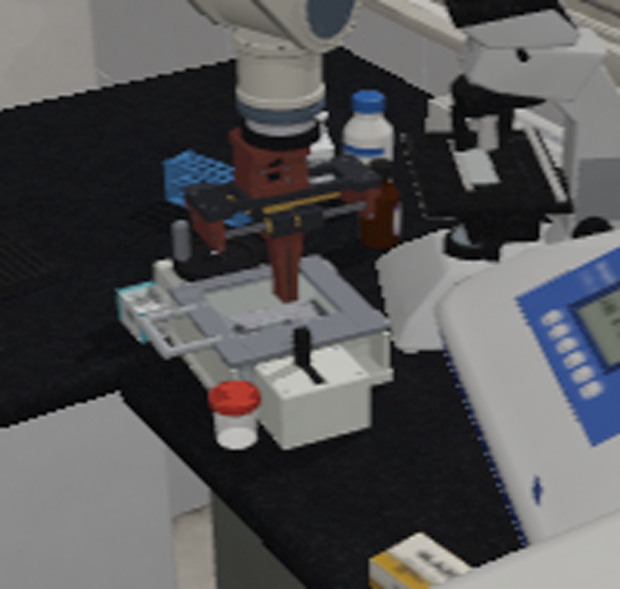

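View pics/w19.png

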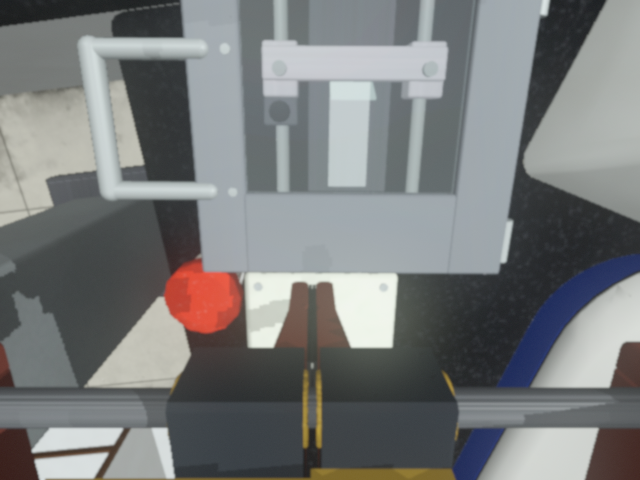

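Emit:
{"name": "play_rows", "arguments": {
  "series": [
    [[2,0,0],[0,0,0],0],
    [[4,0,0],[0,0,0],0],
    [[4.5,0,0],[0,0,0],0],
    [[4.5,0,0.5],[0,0,0],0],
    [[4.5,0,1],[0,0,0],0],
    [[4.5,0,1.5],[0,0,0],0],
    [[4.5,0,1.8],[0,0,0],0],
    [[4.5,0,1.8],[0,0,0],0]
  ]
}}

```text
time_s: 19.95
tool_pos: [0.5077, 0.1565, 0.1611]
eef_rot: [[0.001, 0.993, -0.117], [0.0, -0.117, -0.993], [-1.0, 0.001, -0.0]]
contact_force: [0.5, 1.6, 0.9]
finger_gap: 0.007
```

```bash
python3 - <<'E'
from h import *
s=r.get_state(); print(s['time_s'],s['tool_pos'],s['contact_force'])
snap('side','s20.png')
a=cv2.imread('pics/s20.png')[200:280,240:340]; cv2.imwrite('pics/s20z.png',cv2.resize(a,None,fx=6,fy=6,interpolation=2))
E
```

```text
19.95 [0.50773983 0.15646823 0.16107508] [0.45244936 1.57499885 0.88380324]
```

View pics/s20z.png

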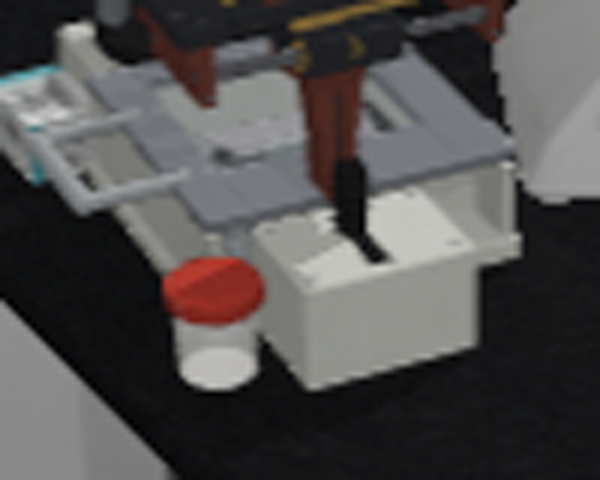

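Emit:
{"name": "play_rows", "arguments": {
  "series": [
    [[0,0,0.4],[0,0,0],0],
    [[0,0,0.8],[0,0,0],0],
    [[0,0,1.2],[0,0,0],0],
    [[0,0,1.2],[0,0,0],0]
  ]
}}

```text
time_s: 20.5
tool_pos: [0.506, 0.1442, 0.1606]
eef_rot: [[-0.0, 0.993, -0.117], [-0.0, -0.117, -0.993], [-1.0, -0.0, 0.0]]
contact_force: [0.9, 1.8, 1.1]
finger_gap: 0.004
```

```bash
python3 - <<'E'
from h import *
s=r.get_state(); print(s['time_s'],s['tool_pos'],s['contact_force'])
snap('side','s21.png')
a=cv2.imread('pics/s21.png')[200:280,240:340]; cv2.imwrite('pics/s21z.png',cv2.resize(a,None,fx=6,fy=6,interpolation=2))
E
```

```text
20.5 [0.50598665 0.14424028 0.16062814] [0.85312529 1.84895249 1.1396498 ]
```

View pics/s21z.png

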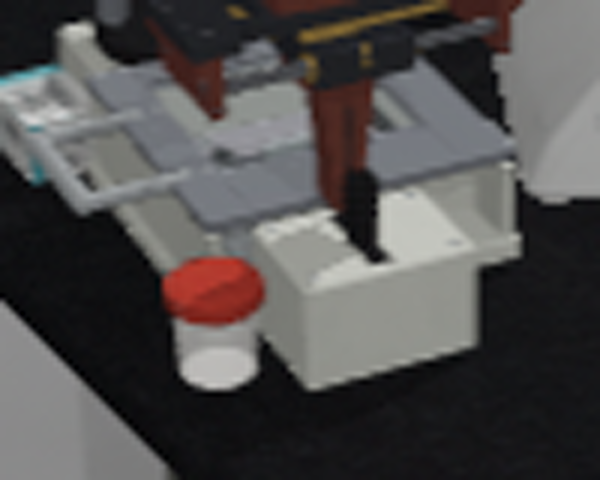

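Emit:
{"name": "play_rows", "arguments": {
  "series": [
    [[0,0,0.4],[0,0,0],0],
    [[0,0,0.7],[0,0,0],0],
    [[0,0,0.8],[0,0,0],0],
    [[0,0,0.8],[0,0,0],0]
  ]
}}

```text
time_s: 21.05
tool_pos: [0.5053, 0.1388, 0.1605]
eef_rot: [[0.001, 0.993, -0.118], [0.004, -0.118, -0.993], [-1.0, 0.001, -0.004]]
contact_force: [-0.1, 18.9, -4.2]
finger_gap: 0.001
```

```bash
python3 - <<'E'
from h import *
s=r.get_state(); print(s['time_s'],s['tool_pos'],s['contact_force'])
snap('side','s22.png')
a=cv2.imread('pics/s22.png')[200:280,240:340]; cv2.imwrite('pics/s22z.png',cv2.resize(a,None,fx=6,fy=6,interpolation=2))
c=r.get_calibration('side')
ey=np.array([.118,.993,0])
for d in (0,-.013,-.018,-.024): p=np.array([.508,.148,.104])+d*ey; print(d,((proj(c,p)-[240,200])*6).round(), ((proj(c,p-[0,0,.038])-[240,200])*6).round())
E
```

```text
21.05 [0.50532494 0.13883666 0.1604898 ] [-0.11785289 18.87894044 -4.22570481]
0 [343. 155.] [344. 220.]
-0.013 [354. 167.] [355. 232.]
-0.018 [358. 171.] [359. 237.]
-0.024 [363. 177.] [364. 242.]
```

View pics/s22z.png

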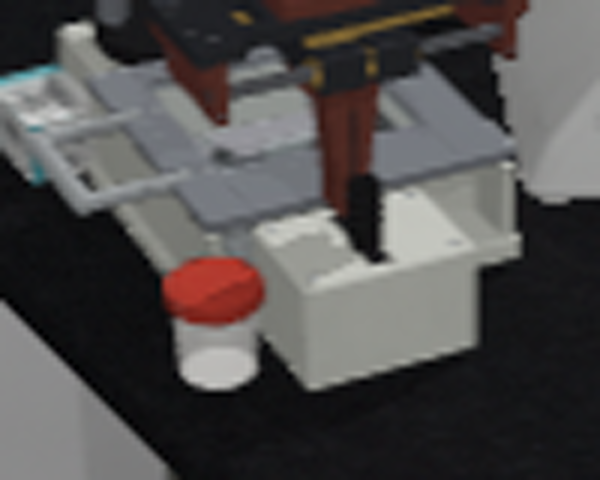

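Emit:
{"name": "play_rows", "arguments": {
  "series": [
    [[0,0,-0.6],[0,0,0],0],
    [[-1,0,-1.5],[0,0,0],0],
    [[-5,0,-1.5],[0,0,0],1],
    [[-8.5,0,-1.5],[0,0,0],3],
    [[-8.5,-3.5,-5],[0,0,0],3],
    [[-8.5,-7,-8],[0,0,0],3],
    [[-7,-11.1,-11.8],[0,0,0],3],
    [[-4,-11.1,-11.8],[0,0,0],3],
    [[-4,-11.1,-11.8],[0,0,0],3],
    [[-4,-11.1,-11.8],[0,0,0],3]
  ]
}}

```text
time_s: 22.35
tool_pos: [0.4093, 0.2668, 0.2015]
eef_rot: [[0.001, 0.993, -0.118], [0.0, -0.118, -0.993], [-1.0, 0.001, -0.0]]
contact_force: [0.2, -0.5, -0.0]
finger_gap: 0.341
```

```bash
python3 - <<'E'
from h import *
s=r.get_state(); print(s['time_s'],s['tool_pos'],s['contact_force'],s['finger_gap']*88)
snap('wrist','w23.png')
c=r.get_calibration('wrist'); print(proj(c,[.4085,.2662,.07]),proj(c,[.4123,.3048,.07]))
E
```

```text
22.35 [0.4092854  0.26680516 0.20154158] [ 0.15799433 -0.49899106 -0.0096576 ] 29.991879572618856
[309.3049837  263.92754497] [307.73308143 198.17100148]
```

View pics/w23.png

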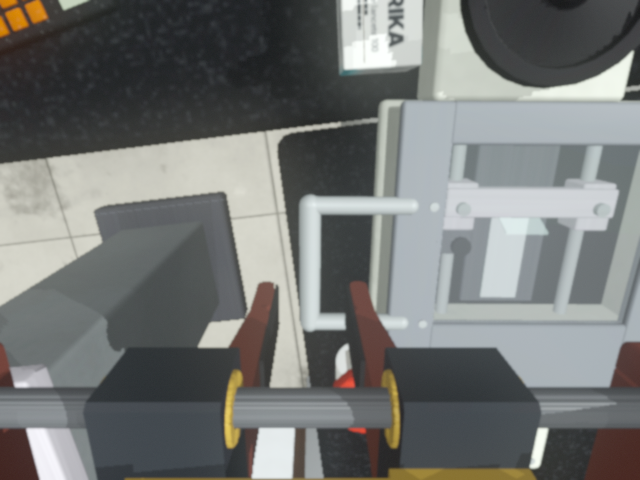

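Emit:
{"name": "play_rows", "arguments": {
  "grip_force": 25,
  "series": [
    [[3,-0.1,0],[0,0,0],3],
    [[5.5,-0.1,0],[0,0,0],3],
    [[6.8,-0.1,0],[0,0,0],3],
    [[6.8,-0.1,0],[0,0,0],3],
    [[6.8,-0.1,0],[0,0,0],0.5],
    [[6.8,-0.1,0],[0,0,0],0.5],
    [[6.8,-0.1,0],[0,0,0],0.5],
    [[6.4,-0.1,0],[0,0,0],0.5],
    [[6,-0.1,0],[0,0,0],0.5],
    [[5.4,-0.1,0],[0,0,0],0.5],
    [[5.3,-0.1,0],[0,0,0],0.5]
  ]
}}

```text
time_s: 23.78
tool_pos: [0.4086, 0.2672, 0.1484]
eef_rot: [[0.002, 0.993, -0.117], [0.001, -0.117, -0.993], [-1.0, 0.002, -0.001]]
contact_force: [5.7, -0.8, -2.0]
finger_gap: 0.127
```

```bash
python3 - <<'E'
from h import *
s=r.get_state(); p=s['tool_pos'];R=s['eef_rot'];print(s['time_s'],p,s['contact_force'],s['finger_gap']*88)
ex=np.array([.993,-.118,0]); z0=.0725-.066+0
# bar relative: shut TCP (.4082,.2662,.1335)
b0=np.array([.4082,.2662,.1335]); H=.22
for th in np.arange(.1,1.01,.05):
    q=b0+ex*H*(np.cos(.018)-np.cos(th+.018))+np.array([0,0,H*(np.sin(th+.018)-np.sin(.018))])
    print(round(th,2),(100*R.T@(q-p)).round(1))
E
```

```text
23.775 [0.4086362  0.26722693 0.1484269 ] [ 5.67547811 -0.8237501  -2.0384265 ] 11.146122983554688
0.1 [-0.7  0.1  0.1]
0.15 [-1.8  0.3  0.1]
0.2 [-2.9  0.5  0.1]
0.25 [-3.9  0.8  0.1]
0.3 [-5.   1.1  0.1]
0.35 [-6.   1.5  0.1]
0.4 [-7.   1.9  0.1]
0.45 [-8.   2.3  0.1]
0.5 [-9.   2.9  0.1]
0.55 [-9.9  3.4  0.1]
0.6 [-10.8   4.1   0.1]
0.65 [-11.7   4.7   0.1]
0.7 [-12.6   5.4   0.1]
0.75 [-13.4   6.2   0.1]
0.8 [-14.2   7.    0.1]
0.85 [-14.9   7.8   0.1]
0.9 [-15.6   8.6   0.1]
0.95 [-16.2   9.5   0.1]
1.0 [-16.8  10.4   0.1]
```

Emit:
{"name": "play_rows", "arguments": {
  "series": [
    [[-0.7,0.1,0],[0,0,0],0.5],
    [[-1.8,0.3,0],[0,0,0],0.5],
    [[-2.9,0.5,0],[0,0,0],0.5],
    [[-3.9,0.8,0],[0,0,0],0.5],
    [[-5,1.1,0],[0,0,0],0.5],
    [[-6,1.5,0],[0,0,0],0.5],
    [[-6,1.5,0],[0,0,0],0.5]
  ]
}}

```text
time_s: 24.65
tool_pos: [0.4224, 0.2652, 0.2083]
eef_rot: [[-0.0, 0.993, -0.117], [0.0, -0.117, -0.993], [-1.0, -0.0, -0.0]]
contact_force: [0.9, 1.1, -2.2]
finger_gap: 0.127
```

```bash
python3 - <<'E'
from h import *
s=r.get_state(); p=s['tool_pos'];print(s['time_s'],p,s['contact_force'],s['torque'],s['finger_gap']*88)
snap('side','s24.png')
a=cv2.imread('pics/s24.png')[80:280,200:400]; cv2.imwrite('pics/s24z.png',cv2.resize(a,None,fx=3,fy=3,interpolation=2))
E
```

```text
24.65 [0.42244174 0.26521429 0.20828604] [ 0.86815223  1.09450156 -2.23308141] [ 0.26901264 -0.02819739 -0.08212934] 11.17240878272168
```

View pics/s24z.png

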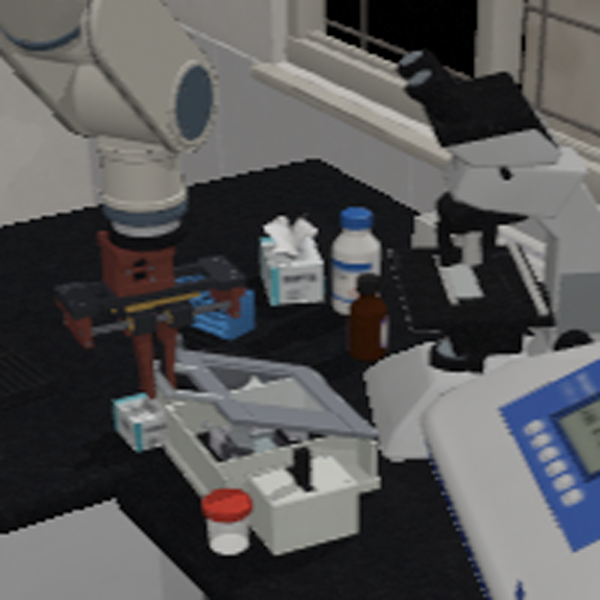

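Emit:
{"name": "play_rows", "arguments": {
  "series": [
    [[-1,0.4,0],[0,0,0],0.5],
    [[-2,0.8,0],[0,0,0],0.5],
    [[-3,1.4,0],[0,0,0],0.5],
    [[-3.9,1.9,0],[0,0,0],0.5],
    [[-4.8,2.6,0],[0,0,0],0.5],
    [[-5.7,3.2,0],[0,0,0],0.5],
    [[-6.6,3.9,0],[0,0,0],0.5],
    [[-7.4,4.7,0],[0,0,0],0.5],
    [[-8.2,5.5,0],[0,0,0],0.5],
    [[-8.9,6.3,0],[0,0,0],0.5],
    [[-9.6,7.1,0],[0,0,0],0.5],
    [[-10.2,8,0],[0,0,0],0.5]
  ]
}}

```text
time_s: 26.2
tool_pos: [0.5006, 0.2556, 0.311]
eef_rot: [[-0.004, 0.993, -0.117], [-0.001, -0.117, -0.993], [-1.0, -0.004, 0.001]]
contact_force: [-10.9, -0.5, 12.6]
finger_gap: 0.129
```

Emit:
{"name": "play_rows", "arguments": {
  "series": [
    [[0,0,0],[0,0,0],0.5],
    [[0,0,0],[0,0,0],0.5],
    [[0,0,0],[0,0,0],0.5],
    [[0,0,0],[0,0,0],0.5]
  ]
}}

```text
time_s: 26.7
tool_pos: [0.5009, 0.2556, 0.3111]
eef_rot: [[-0.003, 0.993, -0.117], [-0.001, -0.117, -0.993], [-1.0, -0.003, 0.001]]
contact_force: [-9.6, -0.9, 11.6]
finger_gap: 0.127
```

```bash
python3 - <<'E'
from h import *
s=r.get_state(); p=s['tool_pos'];print(s['time_s'],p,s['contact_force'],s['torque'],s['finger_gap']*88)
snap('side','s25.png'); snap('wrist','w25.png')
a=cv2.imread('pics/s25.png')[80:280,200:400]; cv2.imwrite('pics/s25z.png',cv2.resize(a,None,fx=3,fy=3,interpolation=2))
E
```

```text
26.7 [0.50087467 0.2555708  0.31109876] [-9.64640935 -0.91066026 11.57034695] [-0.26931391  1.70906329  0.0145237 ] 11.192016955759032
```

View pics/s25z.png

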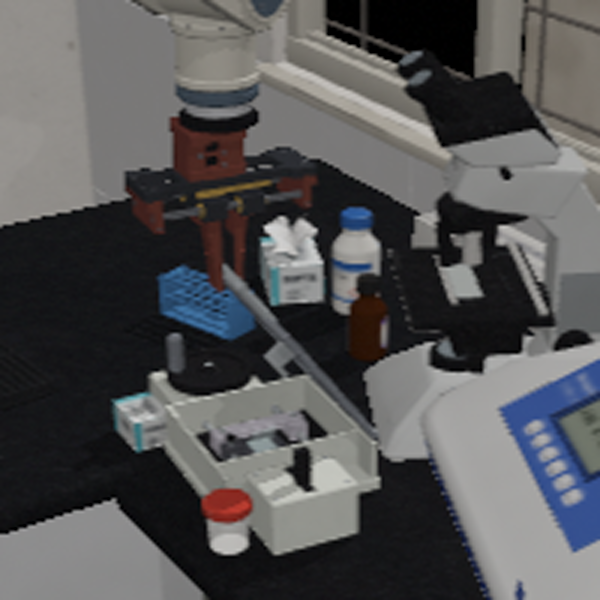

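View pics/w25.png

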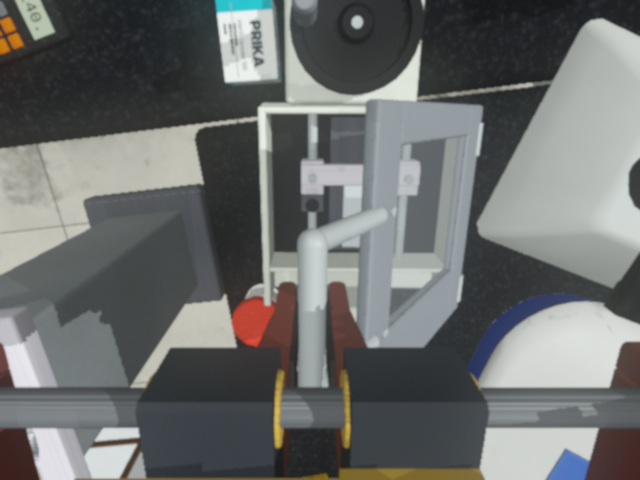

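Emit:
{"name": "play_rows", "arguments": {
  "series": [
    [[-0.1,-0.1,0],[0,0,0],0.5],
    [[-0.25,-0.2,0],[0,0,0],0.5],
    [[-0.25,-0.2,0],[0,0,0],0.5],
    [[-0.25,-0.2,0],[0,0,0],0.5],
    [[-0.25,-0.2,0],[0,0,0],0.5]
  ]
}}

```text
time_s: 27.42
tool_pos: [0.5006, 0.2556, 0.3114]
eef_rot: [[0.001, 0.993, -0.117], [-0.001, -0.117, -0.993], [-1.0, 0.001, 0.001]]
contact_force: [6.4, -1.4, -9.1]
finger_gap: 0.127
```

```bash
python3 - <<'E'
from h import *
s=r.get_state(); p=s['tool_pos'];print(s['time_s'],p,s['contact_force'],s['torque'],s['finger_gap']*88, s['joint_velocities'])
a=cv2.imread('pics/w25.png')[130:230,280:440]; cv2.imwrite('pics/w25z.png',cv2.resize(a,None,fx=4.5,fy=4.5,interpolation=2))
E
```

```text
27.425 [0.50060984 0.255639   0.31140895] [ 6.41360009 -1.39535603 -9.08754085] [-0.3346154  -0.75787583 -0.02411953] 11.161586101033521 [ 0.00083618 -0.00034571 -0.00084207 -0.00062951  0.00133869 -0.00077165]
```

View pics/w25z.png

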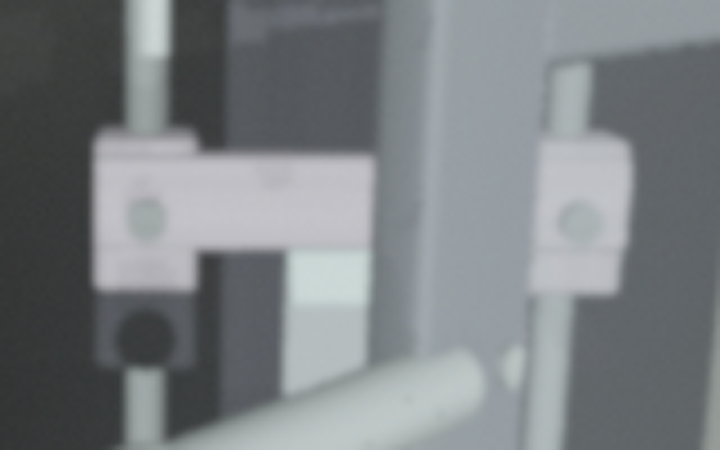

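Emit:
{"name": "play_rows", "arguments": {
  "series": [
    [[0.08,0.08,0],[0,0,0],0.5],
    [[0.08,0.08,0],[0,0,0],0.5],
    [[0.08,0.08,0],[0,0,0],0.5],
    [[0.08,0.08,0],[0,0,0],0.5]
  ]
}}

```text
time_s: 27.92
tool_pos: [0.5006, 0.2557, 0.3113]
eef_rot: [[-0.0, 0.993, -0.117], [-0.001, -0.117, -0.993], [-1.0, -0.0, 0.001]]
contact_force: [-0.4, -4.7, -2.2]
finger_gap: 0.126
```

```bash
python3 - <<'E'
from h import *
s=r.get_state(); print(s['time_s'],s['tool_pos'],s['contact_force'],s['finger_gap']*88)
print(r.sign_off())
E
```

```text
27.925 [0.50064642 0.25572774 0.3112964 ] [-0.38671264 -4.72965757 -2.20990633] 11.079178755231622
the job is handed in; nothing more can be done
None
```

I finished the job and handed it in at 27.9 s with the gripper still holding the cover open. The sign-off gave no verdict, so what follows rests on my own checks.

- **Carriage:** I turned the handwheel clockwise until the force at the grip climbed steadily to about 13 N. A near edge-on wrist picture then showed the carriage touching the stop with no visible gap.
- **Tug:** With the release at rest, I lifted the cover by its handle. It moved about 8–10 mm and then stopped, with the pull reaching about 29 N, so the catch had it. I lowered the cover again.
- **Release:** I pushed the nib to the right until it reached its end (19 N), about 24 mm judging from the side picture.
- **Opening:** The cover then lifted freely, with about 2 N at the handle. I raised it to about 0.93 rad, worked out from the handle's height.

At the end the fingers were still closed on the bar (11 mm opening) and the tool force was about 5 N. In a last look at the open machine, taken about a second before handing in, the carriage was still against the stop.

The lancet box and sample cup showed no visible movement in the pictures. I did not check the slide box, timer and sample pot closely, but the arm never went near them.

One reading disagreed. My first estimate of the carriage-to-stop gap from the pictures was a few millimetres off, so I wound the last part in small steps, using the force to find the stop.

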